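# Rebalance the loaded centrifuge and close its lid

### The arm

A 7-joint arm with a two-finger parallel gripper is mounted at the origin on a cart in front of the work surface, level with it; the furniture and walls round the work are solid. World frame = base frame: x ahead of the robot, y to its left, z up, the work surface at z = 0. Lengths are in m, angles in rad, forces in N, time in s.
With the tool pointing down it reaches from about 0.425 to 0.925 m from the base axis. Payload 6.8 kg.
Tool frame: the origin (TCP) lies at the very end of the fingers, on their centre line; the grasp point (between the pads) lies 19 mm behind it; z points along the fingers, x is the direction in which the jaws open and shut, and the axes are right-handed (so a half turn about z gives the same grasp; the last joint's range is limited). The gripper opens to 85 mm and grips with 20 to 120 N. Pads are 22 mm wide; open, the fingers measure 114 mm over their backs; the gripper's body (76 mm by 85 mm) begins 54 mm behind the grasp point. The pads swing forward as they close: fully open they stand 13 mm farther back than shut.
Start: joints at [-1.338, 0.477, 0.022, 1.555, -0.011, 1.109, -0.083], TCP at [0.226, 0.636, 0.231] pointing down, gripper open.
Joint ranges: [-2.96, 2.96], [-0.34, 2.1], [-1.41, 1.46], [0.24, 2.44], [-1.37, 4.51], [0.17, 1.92], [-2.96, 2.96]. Speed limits (rad/s): [2.39, 2.39, 3.14, 3.14, 3.14, 3.14, 3.14].

### API

Orientations are given as a unit quaternion [w, x, y, z].
In Python, from station import bot gives the robot as it stands.
- The arm moves only by the shell command python3 -m creep 'ROWS' [FORCE]. ROWS is JSON, a list that holds one entry, the list of rows, each a list of 7 numbers: the shift along the tool's x, y, z in cm, then the turn, a rotation vector about the tool's x, y, z in rad, then the opening, from 0 (shut) to 1 (fully open). In form: [[[dx, dy, dz, wx, wy, wz, claw], ...]]. A call has 1 to 10 rows; each row is the pose to reach, as a shift and turn from the pose commanded when the call began, along the tool's axes at that moment; what a row does not reach only later rows make up. A row lasts 1/8 s, in which the tool goes at most 62.5 mm and 10.7 degrees, less where a joint would pass 70% of its speed; a pose out of reach is approached as far as the arm can. A call with a gripper value outside its range is refused whole. The fingers move at their own pace and stop on an object; FORCE is the grip in N (left out, the last holds). Time passes only in rows, so rows that repeat a pose let the fingers close. It gives the time, the measured TCP pose, the force and the opening at its end, in the units of the state.
- bot.get_obs(): the state, without advancing time (a new reading comes with each control period).
- bot.read_camera(name): name is "scene" or "top"; returns (picture, depth): 400x640x3 uint8, blue, green, red; 400x640 float32, m along the optical axis (not along the pixel's ray), 0 where there is no reading.
- bot.calibration(name): a dict with "mtx" (3x3 intrinsics, pixels), "dist_coeffs" ([k1, k2, p1, p2, k3] as OpenCV has them; the pictures are not rectified), "rvec" (rotation vector, rad) and "tvec" (3), from world to camera coordinates, as OpenCV has them. Camera axes: x right, y down, z forward; pixel columns grow to the right and rows downward; lengths in m; the calibration is good to about 2 mm. A picture is of the moment at which its call begins. calibration takes no time and is no camera call.
- bot.hand_in(): hands the job in, once; it reports no verdict.
Trained networks look in the newest picture that a camera, given by its name, has taken for a name from the list of things; names that differ only in an ending like _2 or _b are one class to them, and where a whole thing is asked for, a point or a joint stands for the part that bears it (a point fixed in the world has none). Each returns a list of dicts, best first, with "p" (0 to 1); they miss things now and then, are a little off and sometimes report something else, mostly with a low value. They report only what shows in the picture. A call takes as long as a camera call. They do not tell look-alikes from the thing itself.
- bot.find_in(camera, label): "xy" ([column, row] in pixels, amid what is visible of it).
- bot.silhouettes(camera, label): "mask" (400x640 bool, what is visible of it) and "xy" ([column, row] in pixels, amid what is visible of it).
The state is a dict: "t": time; "q": joint angles; "joint_vel": joint speeds; "joint_torque": joint torques, N m; "eef_pos": TCP position; "tool_rot": TCP orientation; "contact_force": force on the tool from outside, world axes, zero at the start; "torque": the same for the moment, N m; "gripper_width": opening from 0.0 (shut) to 1.0 (fully open).
Only numpy, scipy, OpenCV 4.12 (cv2) and the standard library are available. Lean on these libraries where they do the work, as an engineer would, in place of code of your own. Each camera call takes 0.05 s, during which the arm holds its last target.

### The job

The centrifuge has been loaded out of balance. Load its rotor with the two tall tubes standing opposite each other and the two short tubes opposite each other, each pushed fully down into its cup; the narrow-necked bottle has no partner, so stand it in the tube stand instead. Then put the lid on so that its notch goes over the key and it lies flat on the rim; keep the tubes and the bottle upright all the time.

Things in the scene. Friction and masses are not known exactly. Their poses are not given: they have to be found in the camera images.
- centrifuge: Round grey bench centrifuge, fixed, 202 mm diameter, open top; sloping control panel on its front (own -x, to 132 mm out). Origin: on the table under its centre, z up. Chamber 164 mm wide; flat rim for the lid at z = 84 mm, 82 to 98 mm out. Lid key: upright steel tab on the front rim at x = -90 to -97 mm, y = 0, 12 mm wide, 4 mm at its tip, to z = 99 mm.
- rotor: Bright metal rotor in the chamber, locked, stopped at any angle. Origin: centre of its underside, 25 mm above the table, z up. Four upright cups 50 mm from the centre along its own +x, +y, -x, -y (+x opposite -x): bore 33 mm, mouth flared to about 40 mm at z = 50 mm, floor at z = 10 mm. At the start full: a tall tube, both short tubes and the bottle, unlike opposite unlike.
- tube_stand: Grey stand, fixed, 60 x 196 mm, a row of three upright cups. Origin: on the table under its centre, z up. Cups at x = 0, y = -62, 0 and +62 mm of its frame: bore 33 mm, mouth flared to about 40 mm at z = 51 mm, floor at z = 11 mm. At the start a tall tube stands in the cup at y = -62 mm, the others are empty.
- lid: Pale grey drum-shaped lid, upright on the table, 0.25 kg, 83 mm high, 168 mm wide; black flange 194 mm wide; grip bar on top 64 mm along x, 14 mm thick, z = 83 to 119 mm. Origin: centre of the underside, z up. Hollow to z = 71 mm. Spigot z 0 to 8 enters the chamber. The one 24 mm notch in the flange is at -x (a rib on top points to it). Seated: origin 76 mm above the centrifuge's, x axes alike.
- tall_tube_a: White tube, flat foot, 28 mm diameter, 112 mm tall in all; its top 16 mm is a ribbed grey cap of 33 mm diameter; 60 g (+-25%). Origin: centre of the underside, z along it to the cap. One of two alike. At the start in a rotor cup.
- tall_tube_b: White tube, flat foot, 28 mm diameter, 112 mm tall in all; its top 16 mm is a ribbed grey cap of 33 mm diameter; 60 g (+-25%). Origin: centre of the underside, z along it to the cap. One of two alike. At the start in the stand.
- short_tube_a: White tube, flat foot, 28 mm diameter, 82 mm tall in all; its top 16 mm is a ribbed grey cap of 33 mm diameter; 45 g (+-25%). Origin: centre of the underside, z along it to the cap. One of two alike. At the start in a rotor cup.
- short_tube_b: White tube, flat foot, 28 mm diameter, 82 mm tall in all; its top 16 mm is a ribbed grey cap of 33 mm diameter; 45 g (+-25%). Origin: centre of the underside, z along it to the cap. One of two alike. At the start in a rotor cup.
- neck_bottle: White bottle, flat foot, 98 mm tall, 28 mm diameter to z = 58 mm, then a shoulder, a narrow neck and a grey ribbed cap of 21 mm diameter from z = 76 to 98 mm; 50 g. Only one of its kind. Origin: centre of the underside, z along it to the cap. At the start in a rotor cup.
There are look-alikes about, which are no part of the job. What is shaped like the short_tube_b but blue, green or pink is not meant.

How it is judged:
By the outcome, as a careful person would: the job done as asked, in the order asked, and still so for the second after the job is handed in, with the robot touching nothing.
It also fails if it takes over 115 s, if anything falls off the work surface, if the arm or the gripper's body presses on something with over 40 N, if the wrist force passes 120 N, or if a joint passes its speed limit or range.

## Working session

There is one attempt and no reset: what is moved stays moved. The work goes in short steps, Python scripts to look and compute and a shell command to move; the robot and the scene stay as the last step left them, time stands still between calls to the robot, and variables do not carry over. Pictures are saved under pics/ and viewed, and the job is handed in when it is done.

```bash
ls; mkdir -p pics; python3 - <<'E'
from station import bot
import cv2
print(bot.get_obs())
for n in("scene","top"):
    p,d=bot.read_camera(n); cv2.imwrite(f"pics/{n}0.png",p); print(n,bot.calibration(n))
E
```

```text
pics
{'t': 0.0, 'q': array([-1.33810568,  0.47779044,  0.02233909,  1.55642751, -0.01150428,
        1.10929406, -0.08310917]), 'joint_vel': array([ 3.49866901e-05, -1.98850229e-06,  1.65675924e-03,  8.69446285e-05,
       -1.03365774e-03,  7.03305737e-05,  3.24868895e-04]), 'joint_torque': array([-2.31965705e-04, -5.96436489e+01,  1.60788082e+00, -2.81206888e+01,
        1.25232182e-02,  8.86150432e-03,  2.04654657e-05]), 'eef_pos': array([0.22542496, 0.63563271, 0.23034228]), 'tool_rot': array([ 5.67878524e-04,  8.16768209e-01,  5.76965243e-01, -6.92563566e-04]), 'contact_force': array([ 0.53969249,  0.46006495, -0.44984157]), 'torque': array([0.00493911, 0.03491365, 0.00633202]), 'gripper_width': 0.9988233210511467}
scene {'mtx': array([[390.24341249,   0.        , 318.38315297],
       [  0.        , 390.24341249, 200.39512516],
       [  0.        ,   0.        ,   1.        ]]), 'dist_coeffs': array([-0.00833404,  0.        ,  0.        ,  0.        ,  0.        ]), 'rvec': array([ 2.09436123, -0.66302882,  0.31726044]), 'tvec': array([-0.51297619,  0.21720525,  0.89759926])}
top {'mtx': array([[449.92025258,   0.        , 316.5150679 ],
       [  0.        , 449.92025258, 198.39692203],
       [  0.        ,   0.        ,   1.        ]]), 'dist_coeffs': array([-0.0868242,  0.       ,  0.       ,  0.       ,  0.       ]), 'rvec': array([ 2.15843825, -2.13999439,  0.18477784]), 'tvec': array([-0.07719296,  0.58396756,  1.37398212])}
```

View pics/scene0.png

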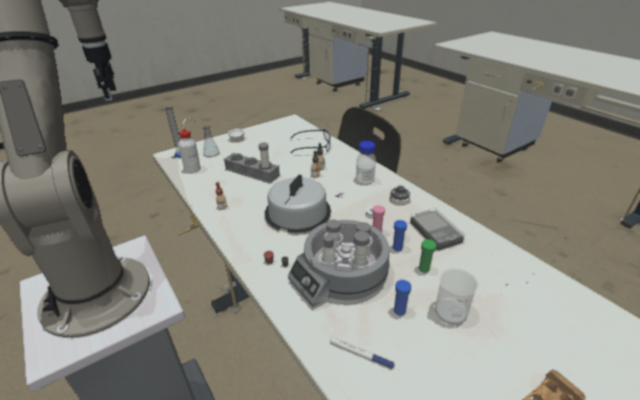

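View pics/top0.png

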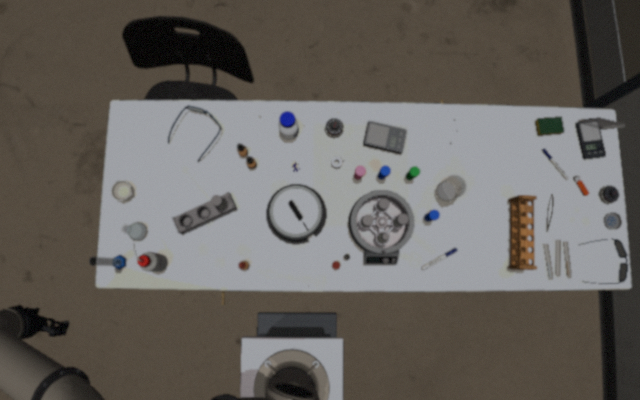

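The scene view shows the centrifuge at about (345,258) holding four items, the lid at (297,203) and the stand at (252,165) with a tall tube at (265,155). Blue, green and pink look-alikes stand on the table at (400,235), (428,255), (378,218) and (402,298).

```bash
cat > h.py <<'E'
from station import bot
import numpy as np, cv2
from scipy.spatial.transform import Rotation as R
C={n:bot.calibration(n) for n in("scene","top")}
def proj(n,P):
    c=C[n]; return cv2.projectPoints(np.array(P,float).reshape(-1,3),c["rvec"],c["tvec"],c["mtx"],c["dist_coeffs"])[0].reshape(-1,2)
def cam(n):
    c=C[n]; Rm=cv2.Rodrigues(c["rvec"])[0]; return Rm,c["tvec"],-Rm.T@c["tvec"]
def rays(n,uv):
    c=C[n]; u=cv2.undistortPoints(np.array(uv,float).reshape(-1,1,2),c["mtx"],c["dist_coeffs"]).reshape(-1,2)
    return np.c_[u,np.ones(len(u))]
def at_z(n,uv,z):
    Rm,t,o=cam(n); d=rays(n,uv)@Rm; return o+d*((z-o[2])/d[:,2])[:,None]
def cloud(n,depth):
    Rm,t,o=cam(n); v,u=np.mgrid[:400,:640]; r=rays(n,np.c_[u.ravel(),v.ravel()])
    P=(r*depth.reshape(-1,1)-t)@Rm; P[depth.ravel()<=0]=np.nan; return P.reshape(400,640,3)
def crop(img,x0,y0,x1,y1,f,name):
    cv2.imwrite(name,cv2.resize(img[y0:y1,x0:x1],None,fx=f,fy=f,interpolation=cv2.INTER_CUBIC))
E
python3 - <<'E'
from h import *
for n in("scene","top"):
    p,d=bot.read_camera(n); np.save(f"{n}_d.npy",d);cv2.imwrite(f"pics/{n}1.png",p)
    for l in("centrifuge","rotor","tube_stand","lid","tall_tube_a","short_tube_a","neck_bottle"):
        r=bot.find_in(n,l); print(n,l,[(np.round(x["xy"]).tolist(),round(x["p"],2)) for x in r[:6]])
    if n=="top":
        crop(p,335,175,435,275,6,"pics/t_c.png");crop(p,160,170,340,270,4,"pics/t_s.png")
    else:
        crop(p,280,210,410,310,6,"pics/s_c.png");crop(p,210,130,350,240,5,"pics/s_s.png")
E
```

```text
scene centrifuge [([340.0, 270.0], 0.59)]
scene rotor [([344.0, 260.0], 0.71), ([300.0, 203.0], 0.41)]
scene tube_stand [([256.0, 167.0], 0.89)]
scene lid [([300.0, 203.0], 0.57)]
scene tall_tube_a [([359.0, 244.0], 0.67)]
scene short_tube_a [([402.0, 296.0], 0.89), ([401.0, 234.0], 0.85), ([376.0, 217.0], 0.68), ([333.0, 228.0], 0.52)]
scene neck_bottle [([329.0, 250.0], 0.63)]
top centrifuge [([375.0, 232.0], 0.84)]
top rotor []
top tube_stand [([201.0, 215.0], 0.59)]
top lid [([294.0, 212.0], 0.89)]
top tall_tube_a [([400.0, 223.0], 0.53), ([216.0, 202.0], 0.44)]
top short_tube_a [([430.0, 215.0], 0.64), ([412.0, 174.0], 0.62), ([368.0, 222.0], 0.55), ([387.0, 173.0], 0.46)]
top neck_bottle [([380.0, 235.0], 0.58)]
```

View pics/t_c.png

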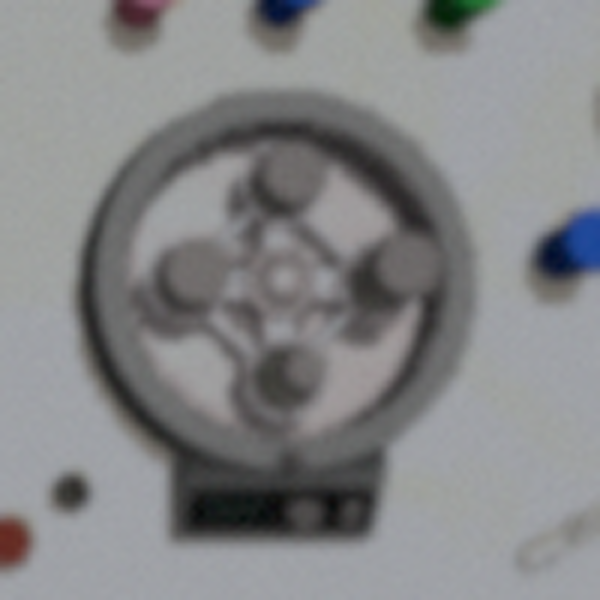

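View pics/t_s.png

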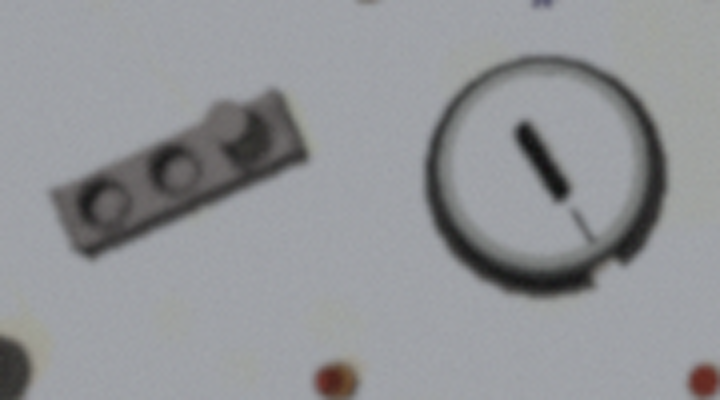

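View pics/s_c.png

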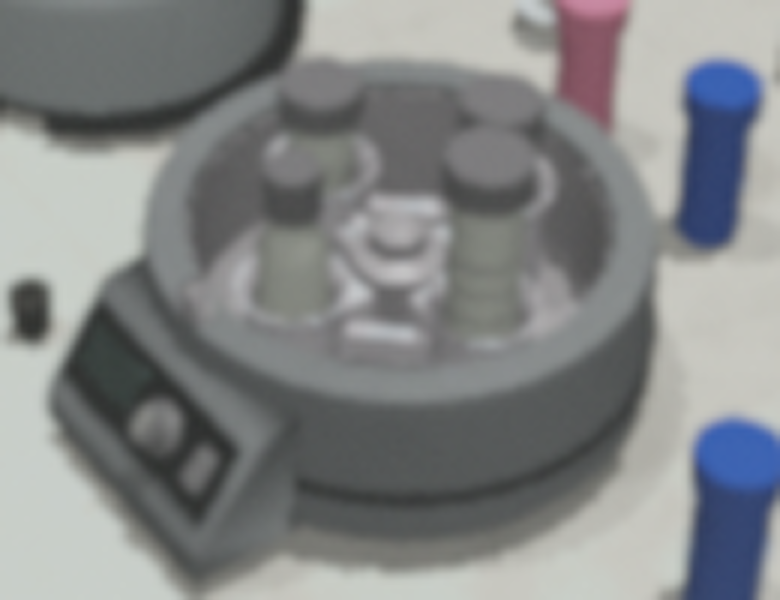

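View pics/s_s.png

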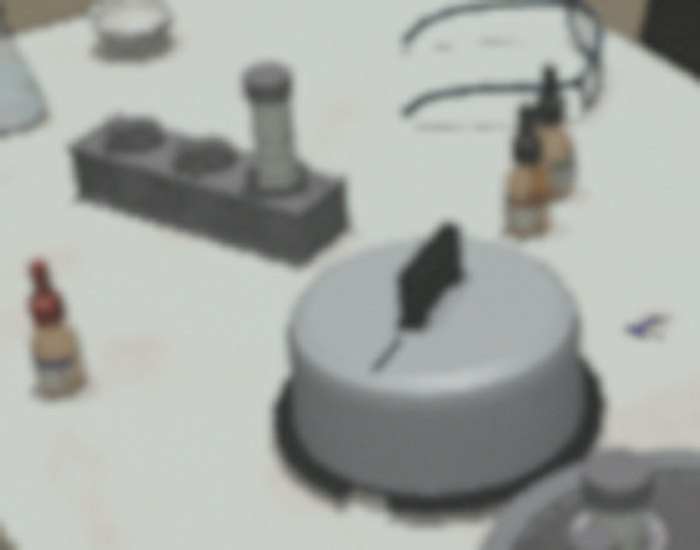

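The crops show the rotor cups as seen from the top camera. The bottle is at (380,235), the tall tube at (400,223), and the short tubes at (368,222) and (383,205). The coloured look-alikes all stand on the table outside the rotor. Three transfers are enough:
1. Bottle to the stand.
2. Left short tube to the freed cup.
3. Stand's tall tube to the left cup.

Next I'll measure positions.

```bash
cat > meas.py <<'E'
from h import *
from scipy.optimize import least_squares
def circ(P):
    f=lambda p:np.hypot(P[:,0]-p[0],P[:,1]-p[1])-p[2]
    s=least_squares(f,[*P[:,:2].mean(0),.05],loss='soft_l1',f_scale=.002).x; return s
E
python3 - <<'E'
from meas import *
for n in("top","scene"):
    d=np.load(f"{n}_d.npy"); P=cloud(n,d); Q=P.reshape(-1,3); Q=Q[~np.isnan(Q[:,0])]
    np.save(n+"_P.npy",P)
    tz=Q[(abs(Q[:,2])<.02)&(Q[:,0]>.35)&(Q[:,0]<.9)&(abs(Q[:,1])<.6)]
    print(n,"table z",np.median(tz[:,2]),tz[:,2].std())
    for nm,uv,z in [("short1",(368,222),.117),("short2",(383,205),.117),("tall",(402,219),.147),("bottle",(382,237),.133),("tallst",(217,200),.123),("lid",(294,212),.083),("cent",(382,222),.075),("stand",(204,212),.051)]:
        if n=="top":
            print(nm,at_z(n,uv,z)[0].round(4), P[uv[1],uv[0]].round(4))
    m=abs(Q[:,2]-.084)<.004
E
```

```text
top table z -0.00063155577247284 0.00399175476937127
short1 [ 0.5039 -0.225   0.117 ] [ 0.5037 -0.2247  0.119 ]
short2 [ 0.5555 -0.2707  0.117 ] [ 0.5561 -0.2715  0.1123]
tall [ 0.5104 -0.3211  0.147 ] [ 0.5108 -0.322   0.1428]
bottle [ 0.4583 -0.2638  0.133 ] [ 0.4586 -0.2645  0.1286]
tallst [0.5648 0.2258 0.123 ] [0.5641 0.2248 0.1279]
lid [ 0.5361 -0.003   0.083 ] [ 0.5321 -0.0041  0.1147]
cent [ 0.5085 -0.2739  0.075 ] [ 0.5082 -0.2734  0.078 ]
stand [0.5372 0.2801 0.051 ] [0.5418 0.2889 0.0132]
scene table z -0.001555801298805838 0.003987085407354909
```

```bash
python3 - <<'E'
from meas import *
for n in("top","scene"):
    P=np.load(n+"_P.npy").reshape(-1,3); P=P[~np.isnan(P[:,0])]
    c0=at_z("top",(381,222),.08)[0]
    S=P[np.hypot(*(P[:,:2]-c0[:2]).T)<.12]
    h,e=np.histogram(S[:,2],np.arange(0,.16,.006)); print(n,list(zip(e.round(3),h)))
E
```

```text
top [(np.float64(0.0), np.int64(221)), (np.float64(0.006), np.int64(9)), (np.float64(0.012), np.int64(14)), (np.float64(0.018), np.int64(336)), (np.float64(0.024), np.int64(522)), (np.float64(0.03), np.int64(109)), (np.float64(0.036), np.int64(77)), (np.float64(0.042), np.int64(84)), (np.float64(0.048), np.int64(112)), (np.float64(0.054), np.int64(233)), (np.float64(0.06), np.int64(174)), (np.float64(0.066), np.int64(259)), (np.float64(0.072), np.int64(257)), (np.float64(0.078), np.int64(679)), (np.float64(0.084), np.int64(373)), (np.float64(0.09), np.int64(25)), (np.float64(0.096), np.int64(17)), (np.float64(0.102), np.int64(17)), (np.float64(0.108), np.int64(54)), (np.float64(0.114), np.int64(139)), (np.float64(0.12), np.int64(21)), (np.float64(0.126), np.int64(28)), (np.float64(0.132), np.int64(20)), (np.float64(0.138), np.int64(22)), (np.float64(0.144), np.int64(72)), (np.float64(0.15), np.int64(11))]
scene [(np.float64(0.0), np.int64(67)), (np.float64(0.006), np.int64(11)), (np.float64(0.012), np.int64(89)), (np.float64(0.018), np.int64(189)), (np.float64(0.024), np.int64(299)), (np.float64(0.03), np.int64(164)), (np.float64(0.036), np.int64(270)), (np.float64(0.042), np.int64(290)), (np.float64(0.048), np.int64(382)), (np.float64(0.054), np.int64(509)), (np.float64(0.06), np.int64(521)), (np.float64(0.066), np.int64(553)), (np.float64(0.072), np.int64(497)), (np.float64(0.078), np.int64(1182)), (np.float64(0.084), np.int64(175)), (np.float64(0.09), np.int64(99)), (np.float64(0.096), np.int64(78)), (np.float64(0.102), np.int64(95)), (np.float64(0.108), np.int64(91)), (np.float64(0.114), np.int64(241)), (np.float64(0.12), np.int64(49)), (np.float64(0.126), np.int64(64)), (np.float64(0.132), np.int64(49)), (np.float64(0.138), np.int64(40)), (np.float64(0.144), np.int64(126)), (np.float64(0.15), np.int64(0))]
```

```bash
cat >> meas.py <<'E'
def disc(P,c,z,r,dz=.007):
    c=np.array(c[:2],float)
    for _ in range(6):
        m=(abs(P[:,2]-z)<dz)&(np.hypot(*(P[:,:2]-c).T)<r+.004); c=P[m,:2].mean(0)
    return c,m.sum(),np.median(P[m,2])
E
python3 - <<'E'
from meas import *
for n in("top","scene"):
    P=np.load(n+"_P.npy").reshape(-1,3); P=P[~np.isnan(P[:,0])]
    print(n)
    G={"short1":(.504,-.225,.117),"short2":(.5555,-.2707,.117),"tall":(.5104,-.321,.147),"bottle":(.458,-.264,.133),"tallst":(.565,.226,.123)}
    for k,g in G.items(): 
        r=disc(P,g,g[2],.0105 if k=="bottle" else .0165); print(k,r[0].round(4),r[1],r[2].round(4))
    c=np.array([.508,-.273])
    for _ in range(4):
        rr=np.hypot(*(P[:,:2]-c).T); m=(abs(P[:,2]-.084)<.008)&(rr>.078)&(rr<.106); s=circ(P[m]); c=s[:2]
    print("rim",s.round(4),m.sum(),np.median(P[m,2]))
    # lid top: z .083 plane 168 wide
    c=np.array([.53,0.])
    for _ in range(4):
        rr=np.hypot(*(P[:,:2]-c).T); m=(abs(P[:,2]-.083)<.008)&(rr<.09); c=P[m,:2].mean(0)
    print("lidtop",c.round(4),m.sum(),"bbox",P[m,:2].min(0).round(3),P[m,:2].max(0).round(3))
    c=np.array([.53,0.])
    b=(P[:,2]>.095)&(np.hypot(*(P[:,:2]-c).T)<.06); B=P[b]; print("bar",B[:,:2].mean(0).round(4),len(B)); u,s,v=np.linalg.svd(B[:,:2]-B[:,:2].mean(0)); print(v[0],np.degrees(np.arctan2(v[0][1],v[0][0])))
    # stand
    c=np.array([.537,.28]); m=(abs(P[:,2]-.051)<.009)&(np.hypot(*(P[:,:2]-c).T)<.12); S=P[m,:2]
    rect=cv2.minAreaRect((S*1000).astype(np.float32)); print("stand",rect,m.sum())
E
```

```text
top
short1 [ 0.5099 -0.223 ] 99 0.1163
short2 [ 0.5603 -0.273 ] 99 0.1163
tall [ 0.5108 -0.3237] 103 0.1457
bottle [ 0.4609 -0.2741] 43 0.1311
tallst [0.5646 0.2283] 89 0.1227
rim [ 0.5101 -0.2733  0.09  ] 1074 0.08292545726951694
lidtop [ 0.5391 -0.007 ] 1924 bbox [ 0.46  -0.086] [0.618 0.071]
bar [ 0.5393 -0.0072] 103
[-0.84554876 -0.5338982 ] -147.73077910215164
stand ((537.5423583984375, 285.376220703125), (54.705142974853516, 196.396728515625), 25.755084991455078) 437
scene
short1 [ 0.5103 -0.2275] 119 0.1156
short2 [ 0.5617 -0.276 ] 117 0.1154
tall [ 0.5112 -0.3273] 154 0.1454
bottle [ 0.4615 -0.278 ] 66 0.1313
tallst [0.5653 0.2223] 55 0.1214
rim [ 0.5099 -0.2785  0.09  ] 1325 0.082311205720892
lidtop [ 0.5348 -0.0226] 1221 bbox [ 0.463 -0.089] [0.621 0.066]
bar [ 0.5386 -0.0156] 140
[-0.86479065 -0.50213258] -149.8588088138583
stand ((537.7893676757812, 280.78106689453125), (55.157615661621094, 198.3673095703125), 23.732576370239258) 237
```

```bash
python3 - <<'E'
from meas import *
t=np.linspace(0,2*np.pi,200)
def ring(c,z,r): return np.c_[c[0]+r*np.cos(t),c[1]+r*np.sin(t),np.full(200,z)]
for n,b,f in (("top",(335,175,435,275),6),("scene",(280,210,410,310),6)):
    p=cv2.imread(f"pics/{n}1.png"); im=cv2.resize(p[b[1]:b[3],b[0]:b[2]],None,fx=f,fy=f,interpolation=cv2.INTER_CUBIC)
    for c,col in (((.510,-.2735),(0,0,255)),((.510,-.277),(0,255,0))):
        L=[ring(c,.084,.082),ring(c,.084,.098)]
        for o,z,r in (((0,.05),.117,.0165),((.05,0),.117,.0165),((0,-.05),.147,.0165),((-.05,0),.133,.0105)):
            L.append(ring((c[0]+o[0],c[1]+o[1]),z,r))
        for l in L:
            q=((proj(n,l)-b[:2]+.5)*f).astype(int); cv2.polylines(im,[q],True,col,1)
    cv2.imwrite(f"pics/ov_{n}.png",im)
E
```

```text
(no output)
```

View pics/ov_top.png

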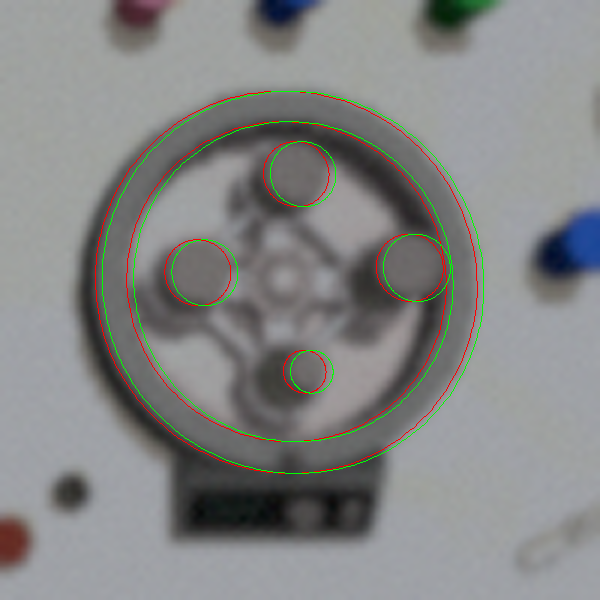

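View pics/ov_scene.png

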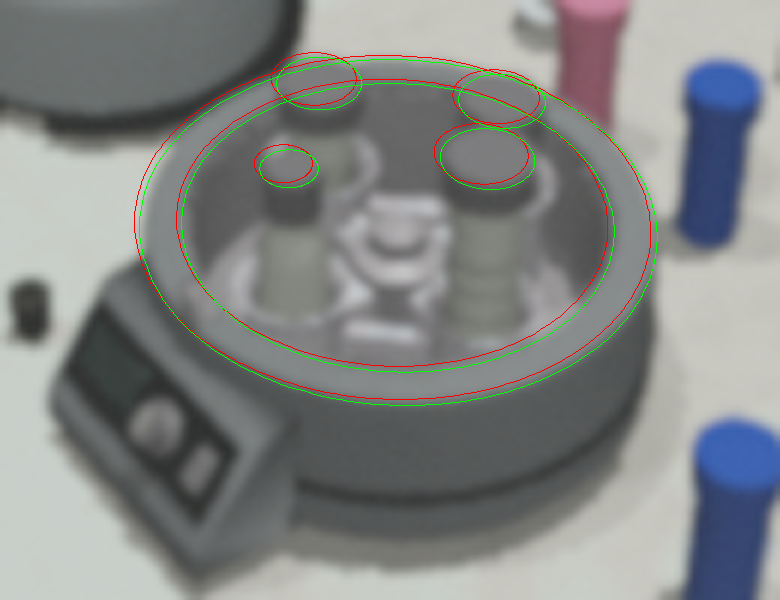

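The top view fits a rotor centre y of about -0.2735 and the scene view about -0.2775, with yaw near 0. I'll bring the gripper over and check each camera's bias against the known TCP.

```bash
cat > go.py <<'E'
import sys,json
from h import *
# usage: go.py theta_deg x,y,z ...  -> tool-frame shift (cm) & rotvec for each world target (tool down, tool x at theta)
o=bot.get_obs(); p=o["eef_pos"]; q=o["tool_rot"]; Rt=R.from_quat([q[1],q[2],q[3],q[0]])
def down(th):
    t=np.radians(th); return R.from_matrix(np.c_[[np.cos(t),np.sin(t),0],[np.sin(t),-np.cos(t),0],[0,0,-1]])
M=Rt.as_matrix(); print("t",round(o["t"],2),"pos",p.round(4),"theta",np.degrees(np.arctan2(M[1,0],M[0,0])).round(2),"tilt",np.degrees(M[:2,2]).round(2),"F",o["contact_force"].round(1),"grip",round(o["gripper_width"],3),"q",o["q"].round(2))
th=float(sys.argv[1])
for a in sys.argv[2:]:
    w=np.array([float(v) for v in a.split(",")]); print(a,"->",(100*Rt.inv().apply(w-p)).round(2),(Rt.inv()*down(th)).as_rotvec().round(4))
E
python3 go.py 90 .45,.40,.25 .52,.15,.25 .52,-.1,.25 .461,-.275,.23
```

```text
t 0.9 pos [0.2256 0.6362 0.2313] theta 70.47 tilt [0. 0.] F [ 0.  -0.8 -0.1] grip 0.999 q [-1.34  0.48  0.02  1.56 -0.01  1.11 -0.08]
.45,.40,.25 -> [-14.76  29.04  -1.87] [ 0.     -0.     -0.3408]
.52,.15,.25 -> [-35.98  44.    -1.87] [ 0.     -0.     -0.3408]
.52,-.1,.25 -> [-59.55  52.35  -1.87] [ 0.     -0.     -0.3408]
.461,-.275,.23 -> [-78.01  52.64   0.13] [ 0.     -0.     -0.3408]
```

```bash
python3 -m creep '[[[-5,10,-1.87,0,0,-0.12,0.55],[-10,20,-1.87,0,0,-0.24,0.55],[-14.8,29,-1.87,0,0,-0.34,0.55],[-14.8,29,-1.87,0,0,-0.34,0.55],[-14.8,29,-1.87,0,0,-0.34,0.55],[-14.8,29,-1.87,0,0,-0.34,0.55],[-14.8,29,-1.87,0,0,-0.34,0.55]]]' 40
python3 go.py 90 .45,.40,.25 .52,.15,.25 .52,-.1,.25 .461,-.275,.23
```

```text
t: 1.78
eef_pos: [0.4501, 0.3991, 0.2502]
tool_rot: [-0.0, 0.708, 0.706, 0.0]
contact_force: [0.1, 0.4, 0.4]
gripper_width: 0.55
t 1.77 pos [0.4501 0.3991 0.2502] theta 89.82 tilt [0.01 0.01] F [0.1 0.4 0.4] grip 0.55 q [-0.87  0.34  0.05  1.72 -0.02  1.08  0.75]
.45,.40,.25 -> [ 0.09 -0.01  0.02] [ 0.0001 -0.0002 -0.0031]
.52,.15,.25 -> [-2.489e+01  7.070e+00  1.000e-02] [ 0.0001 -0.0002 -0.0031]
.52,-.1,.25 -> [-49.89   7.14   0.  ] [ 0.0001 -0.0002 -0.0031]
.461,-.275,.23 -> [-67.41   1.3    2.  ] [ 0.0001 -0.0002 -0.0031]
```

```bash
python3 -m creep '[[[-6,2,0,0,0,0,0.55],[-12,4,0,0,0,0,0.55],[-18,6,0,0,0,0,0.55],[-24,7,0,0,0,0,0.55],[-30,7,0,0,0,0,0.55],[-36,7,0,0,0,0,0.55],[-42,7,0,0,0,0,0.55],[-48,7,0,0,0,0,0.55],[-54,5.5,0,0,0,0,0.55],[-60,3.5,0,0,0,0,0.55]]]' 40
python3 -m creep '[[[-6,-2,0.5,0,0,0,0.55],[-7.4,-2.2,1,0,0,0,0.55],[-7.4,-2.2,2,0,0,0,0.55],[-7.4,-2.2,2,0,0,0,0.55]]]' 40
python3 go.py 90 .461,-.2755,.23
python3 - <<'E'
from meas import *
for n in("scene","top"):
    p,d=bot.read_camera(n); cv2.imwrite(f"pics/{n}2.png",p); P=cloud(n,d); 
    x=proj(n,bot.get_obs()["eef_pos"])[0].astype(int); print(x)
    crop(p,max(0,x[0]-60),max(0,x[1]-60),x[0]+60,x[1]+60,5,f"pics/{n}2c.png")
    P=P.reshape(-1,3);P=P[~np.isnan(P[:,0])];e=bot.get_obs()["eef_pos"]
    for lo,hi in((.22,.24),(.24,.26),(.26,.28),(.28,.3),(.3,.35)):
        S=P[(P[:,2]>lo)&(P[:,2]<hi)&(np.hypot(*(P[:,:2]-e[:2]).T)<.09)]
        if len(S)>5: print(n,lo,len(S),(S.mean(0)-e).round(4),(np.percentile(S,3,0)-e).round(4),(np.percentile(S,97,0)-e).round(4))
E
```

```text
t: 3.02
eef_pos: [0.4851, -0.1987, 0.2501]
tool_rot: [0.0, 0.706, 0.708, 0.001]
contact_force: [0.9, -0.4, 0.2]
gripper_width: 0.549
t: 3.52
eef_pos: [0.4631, -0.2703, 0.2287]
tool_rot: [-0.001, 0.706, 0.708, 0.0]
contact_force: [0.2, 0.5, 0.6]
gripper_width: 0.546
t 3.52 pos [ 0.4631 -0.2703  0.2287] theta 90.21 tilt [-0.11  0.11] F [0.2 0.5 0.6] grip 0.546 q [ 0.07  0.26  0.41  1.91 -0.12  1.    2.11]
.461,-.2755,.23 -> [-0.52 -0.21 -0.13] [-0.0018 -0.0019  0.0037]
[326 199]
scene 0.22 68 [-0.0019  0.0027  0.0063] [-0.0106 -0.0363  0.0012] [0.0103 0.0283 0.0107]
scene 0.24 182 [-0.0027 -0.0045  0.0213] [-0.0111 -0.0379  0.0119] [0.0099 0.0289 0.0304]
scene 0.26 179 [-0.0043  0.003   0.0419] [-0.0126 -0.054   0.0315] [0.0099 0.0453 0.0505]
scene 0.28 307 [-0.0061 -0.0163  0.061 ] [-0.0165 -0.0595  0.0514] [0.0103 0.0537 0.0703]
scene 0.3 975 [-0.0077 -0.0189  0.094 ] [-0.0187 -0.0663  0.0722] [0.0097 0.058  0.1168]
[390 232]
top 0.28 25 [-0.0086  0.039   0.0586] [-0.0155  0.0315  0.0512] [0.01   0.0547 0.0682]
top 0.3 114 [-0.0024  0.053   0.1031] [-0.0136  0.0321  0.0821] [0.0091 0.0674 0.1154]
```

View pics/scene2c.png

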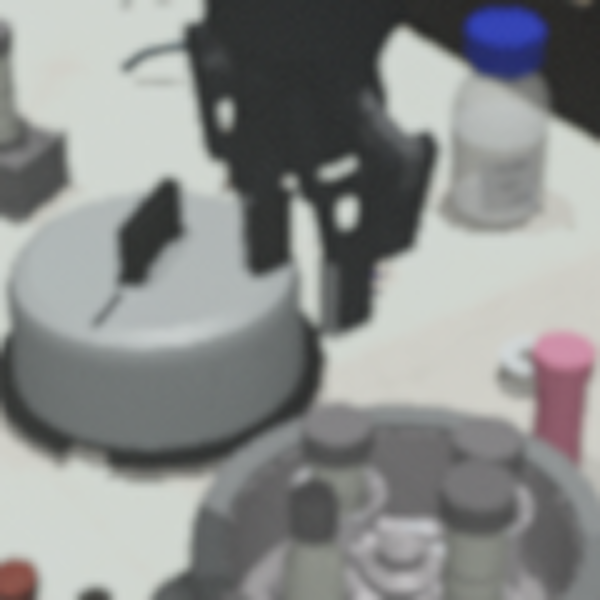

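```bash
python3 go.py 90 .4605,-.2738,.18 .4605,-.2738,.105
```

```text
t 3.62 pos [ 0.4632 -0.2711  0.2297] theta 90.18 tilt [-0.02  0.05] F [-0.4 -0.9  0.7] grip 0.553 q [ 0.07  0.26  0.41  1.91 -0.12  1.    2.11]
.4605,-.2738,.18 -> [-0.27 -0.27  4.97] [-0.0004 -0.001   0.0032]
.4605,-.2738,.105 -> [-0.28 -0.27 12.47] [-0.0004 -0.001   0.0032]
```

The fingers are at about (330,300) in the crop, over the bottle. The scene camera reads y about 4 mm too low against the TCP and the top camera agrees with it, so I'm using a rotor centre of (0.510, -0.2737).

```bash
python3 -m creep '[[[-0.28,-0.27,4,0,0,0.003,0.55],[-0.28,-0.27,8,0,0,0.003,0.55],[-0.28,-0.27,11,0,0,0.003,0.55],[-0.28,-0.27,12.4,0,0,0.003,0.55],[-0.28,-0.27,12.4,0,0,0.003,0.55],[-0.28,-0.27,12.4,0,0,0.003,0.55]]]' 40
python3 go.py 90 .4605,-.2738,.105
python3 -m creep '[[[0,0,0,0,0,0,0],[0,0,0,0,0,0,0],[0,0,0,0,0,0,0],[0,0,0,0,0,0,0],[0,0,0,0,0,0,0],[0,0,0,0,0,0,0]]]' 40
python3 go.py 90 .4605,-.2738,.105
```

```text
t: 4.38
eef_pos: [0.4604, -0.2765, 0.1072]
tool_rot: [0.001, 0.708, 0.706, 0.0]
contact_force: [0.4, 0.6, -0.7]
gripper_width: 0.55
t 4.38 pos [ 0.4604 -0.2765  0.1072] theta 89.8 tilt [ 0.11 -0.04] F [ 0.4  0.6 -0.7] grip 0.55 q [ 0.13  0.43  0.36  2.02 -0.22  0.73  2.2 ]
.4605,-.2738,.105 -> [0.27 0.   0.22] [ 0.002   0.0007 -0.0034]
t: 5.12
eef_pos: [0.4603, -0.2765, 0.107]
tool_rot: [0.001, 0.708, 0.706, 0.001]
contact_force: [-0.1, 1.4, 6.9]
gripper_width: 0.23
t 5.12 pos [ 0.4603 -0.2765  0.107 ] theta 89.78 tilt [ 0.11 -0.02] F [-0.1  1.4  6.9] grip 0.23 q [ 0.13  0.43  0.36  2.02 -0.22  0.73  2.2 ]
.4605,-.2738,.105 -> [0.27 0.02 0.2 ] [ 0.0019  0.0003 -0.0038]
```

```bash
python3 -m creep '[[[0,0,-2,0,0,0,0],[0,0,-5,0,0,0,0],[0,0,-9,0,0,0,0],[0,0,-13,0,0,0,0],[0,0,-15,0,0,0,0],[0,0,-15,0,0,0,0]]]' 40
python3 - <<'E'
from meas import *
p,d=bot.read_camera("top"); cv2.imwrite("pics/top3.png",p)
p2,d2=bot.read_camera("scene"); cv2.imwrite("pics/scene3.png",p2); crop(p2,270,150,410,270,5,"pics/scene3c.png")
t=np.linspace(0,2*np.pi,100)
def ring(c,z,r): return np.c_[c[0]+r*np.cos(t),c[1]+r*np.sin(t),np.full(100,z)]
b=(165,180,245,245);f=8
im=cv2.resize(p[b[1]:b[3],b[0]:b[2]],None,fx=f,fy=f,interpolation=cv2.INTER_CUBIC)
c=np.array([.5375,.285]);a=np.radians(25.7);ux=np.array([np.cos(a),np.sin(a)]);uy=np.array([-np.sin(a),np.cos(a)])
for k in(-.062,0,.062): 
    q=((proj("top",ring(c+k*uy,.051,.020))-b[:2]+.5)*f).astype(int); cv2.polylines(im,[q],True,(0,0,255),1)
    q=((proj("top",ring(c+k*uy,.011,.0165))-b[:2]+.5)*f).astype(int); cv2.polylines(im,[q],True,(255,0,0),1)
q=((proj("top",ring(c-.062*uy,.123,.0165))-b[:2]+.5)*f).astype(int); cv2.polylines(im,[q],True,(0,255,0),1)
R4=[[*(c+sx*.03*ux+sy*.098*uy),.051] for sx,sy in((1,1),(1,-1),(-1,-1),(-1,1))]
q=((proj("top",R4)-b[:2]+.5)*f).astype(int); cv2.polylines(im,[q],True,(0,255,255),1)
cv2.imwrite("pics/st_ov.png",im); print((c+.062*uy),c-.062*uy)
E
python3 go.py 90 .53,-.1,.255 .53,.2,.255 .511,.341,.255
```

```text
t: 5.88
eef_pos: [0.4602, -0.2768, 0.2574]
tool_rot: [0.001, 0.708, 0.706, 0.001]
contact_force: [-0.1, 0.2, -1.1]
gripper_width: 0.227
[0.51061314 0.34086678] [0.56438686 0.22913322]
t 5.97 pos [ 0.459  -0.276   0.2552] theta 89.79 tilt [-0.05  0.03] F [-0.9  0.6  0.2] grip 0.229 q [ 0.06  0.23  0.43  1.88 -0.11  1.05  2.11]
.53,-.1,.255 -> [17.63  7.04  0.02] [-0.0009 -0.0005 -0.0037]
.53,.2,.255 -> [4.762e+01 6.930e+00 4.000e-02] [-0.0009 -0.0005 -0.0037]
.511,.341,.255 -> [6.172e+01 4.980e+00 4.000e-02] [-0.0009 -0.0005 -0.0037]
```

View pics/st_ov.png

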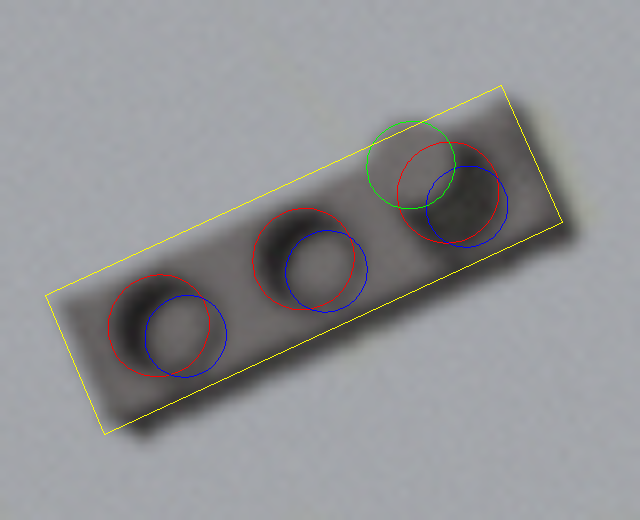

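View pics/scene3c.png

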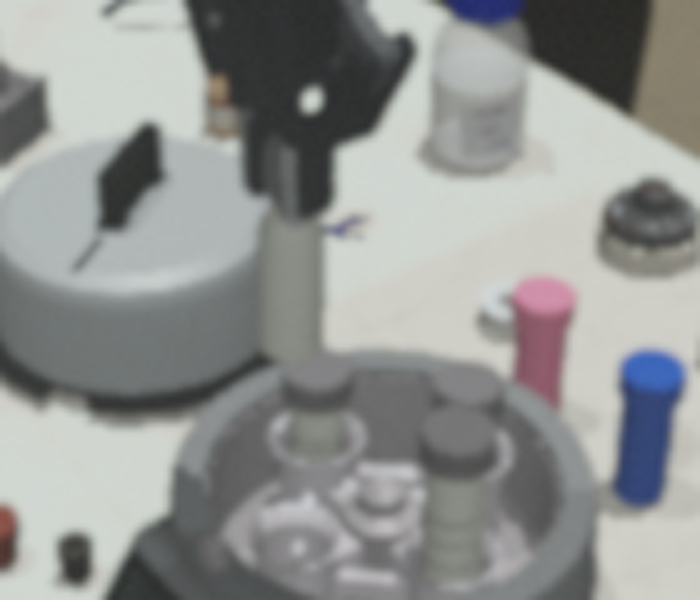

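The bottle is lifted and upright at about (290,280) in the crop, its cup is now empty, and the stand overlay fits the holes. Moving to the far stand cup.

```bash
python3 -m creep '[[[4,2,0,0,0,0,0],[10,4,0,0,0,0,0],[16,6,0,0,0,0,0],[22,7,0,0,0,0,0],[28,7,0,0,0,0,0],[34,7,0,0,0,0,0],[40,7,0,0,0,0,0],[46,7,0,0,0,0,0],[52,6.5,0,0,0,0,0],[57,5.5,0,0,0,0,0]]]' 40
python3 -m creep '[[[4,-0.5,0,0,0,0,0],[4.7,-0.5,0,0,0,0,0],[4.7,-0.5,0,0,0,0,0],[4.7,-0.5,0,0,0,0,0],[4.7,-0.5,0,0,0,0,0]]]' 40
python3 go.py 90 .511,.341,.255  .511,.341,.14 .511,.341,.083
```

```text
t: 7.22
eef_pos: [0.5154, 0.2956, 0.2539]
tool_rot: [-0.0, 0.708, 0.706, -0.001]
contact_force: [0.9, -0.3, -0.4]
gripper_width: 0.227
t: 7.85
eef_pos: [0.5124, 0.3389, 0.256]
tool_rot: [0.0, 0.709, 0.705, -0.0]
contact_force: [-0.5, 0.5, -0.6]
gripper_width: 0.229
t 7.85 pos [0.5124 0.3389 0.256 ] theta 89.65 tilt [ 0.   -0.03] F [-0.5  0.5 -0.6] grip 0.229 q [-0.77  0.36  0.1   1.69 -0.04  1.1   0.91]
.511,.341,.255 -> [ 0.21 -0.14  0.1 ] [ 0.      0.0005 -0.0061]
.511,.341,.14 -> [ 0.22 -0.14 11.6 ] [ 0.      0.0005 -0.0061]
.511,.341,.083 -> [ 0.22 -0.14 17.3 ] [ 0.      0.0005 -0.0061]
```

```bash
python3 -m creep '[[[0.22,-0.14,4,0,0,-0.006,0],[0.22,-0.14,8,0,0,-0.006,0],[0.22,-0.14,11,0,0,-0.006,0],[0.22,-0.14,12,0,0,-0.006,0],[0.22,-0.14,12,0,0,-0.006,0],[0.22,-0.14,12,0,0,-0.006,0]]]' 40
python3 go.py 90 .511,.341,.083
python3 - <<'E'
from meas import *
t=np.linspace(0,2*np.pi,100)
for n,b in(("top",(165,170,245,245)),("scene",(200,110,300,190))):
    p,d=bot.read_camera(n); cv2.imwrite(f"pics/{n}4.png",p); crop(p,*b,7,f"pics/{n}4c.png")
E
```

```text
t: 8.6
eef_pos: [0.5114, 0.3431, 0.1376]
tool_rot: [0.0, 0.706, 0.708, 0.001]
contact_force: [0.4, 0.3, -0.5]
gripper_width: 0.229
t 8.6 pos [0.5114 0.3431 0.1376] theta 90.11 tilt [0.12 0.09] F [ 0.4  0.3 -0.5] grip 0.229 q [-0.76  0.48  0.09  1.79 -0.05  0.87  0.93]
.511,.341,.083 -> [-0.22 -0.05  5.46] [ 0.002  -0.0016  0.0018]
```

View pics/scene4c.png

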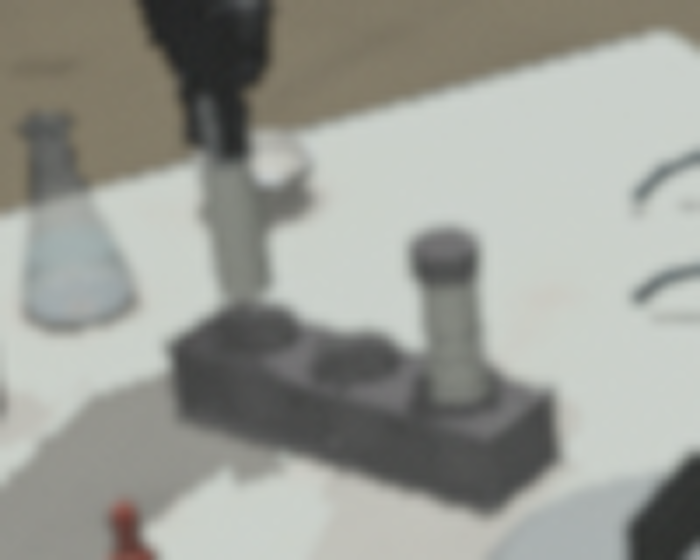

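```bash
python3 -m creep '[[[-0.1,-0.05,1,0,0,0,0],[-0.1,-0.05,2,0,0,0,0],[-0.1,-0.05,3,0,0,0,0]]]' 40
python3 -m creep '[[[0,0,0.8,0,0,0,0],[0,0,1.6,0,0,0,0],[0,0,2.2,0,0,0,0],[0,0,2.2,0,0,0,0]]]' 40
python3 go.py 90 .511,.341,.083
```

```text
t: 9.07
eef_pos: [0.5101, 0.341, 0.1053]
tool_rot: [0.0, 0.706, 0.708, -0.0]
contact_force: [0.2, -1.7, -0.2]
gripper_width: 0.231
t: 9.57
eef_pos: [0.5097, 0.3413, 0.0833]
tool_rot: [0.0, 0.706, 0.708, -0.001]
contact_force: [0.6, -2.4, -1.6]
gripper_width: 0.23
t 9.57 pos [0.5097 0.3413 0.0833] theta 90.12 tilt [-0.04 -0.05] F [ 0.6 -2.4 -1.6] grip 0.23 q [-0.75  0.55  0.08  1.83 -0.06  0.77  0.93]
.511,.341,.083 -> [-0.03  0.13  0.03] [-0.0008  0.0008  0.002 ]
```

```bash
python3 -m creep '[[[0,0,0.15,0,0,0,0],[0,0,0.3,0,0,0,0],[0,0,0.3,0,0,0,0]]]' 40
python3 -m creep '[[[0,0,-0.2,0,0,0,0.6],[0,0,-0.2,0,0,0,0.6],[0,0,-0.2,0,0,0,0.6],[0,0,-5,0,0,0,0.55],[0,0,-10,0,0,0,0.55],[0,0,-14,0,0,0,0.55],[0,0,-14,0,0,0,0.55]]]' 40
python3 - <<'E'
from meas import *
p,d=bot.read_camera("scene"); cv2.imwrite("pics/scene5.png",p); crop(p,200,110,300,190,7,"pics/scene5c.png")
E
python3 go.py 90 .53,.2,.22 .53,-.1,.22 .510,-.2237,.22
```

```text
t: 9.95
eef_pos: [0.5107, 0.3417, 0.0829]
tool_rot: [0.0, 0.707, 0.708, 0.001]
contact_force: [-2.3, -4.3, 12.5]
gripper_width: 0.229
t: 10.82
eef_pos: [0.5117, 0.3432, 0.2247]
tool_rot: [0.0, 0.706, 0.708, 0.004]
contact_force: [-0.3, 0.0, 0.5]
gripper_width: 0.551
t 10.88 pos [0.5105 0.3424 0.2223] theta 90.13 tilt [0.12 0.12] F [-0.7  0.5 -0.4] grip 0.549 q [-0.77  0.38  0.1   1.72 -0.04  1.03  0.92]
.53,.2,.22 -> [-14.24   1.92   0.2 ] [ 0.0022 -0.0022  0.0023]
.53,-.1,.22 -> [-44.24   1.85   0.14] [ 0.0022 -0.0022  0.0023]
.510,-.2237,.22 -> [-56.61  -0.18   0.11] [ 0.0022 -0.0022  0.0023]
```

View pics/scene5c.png

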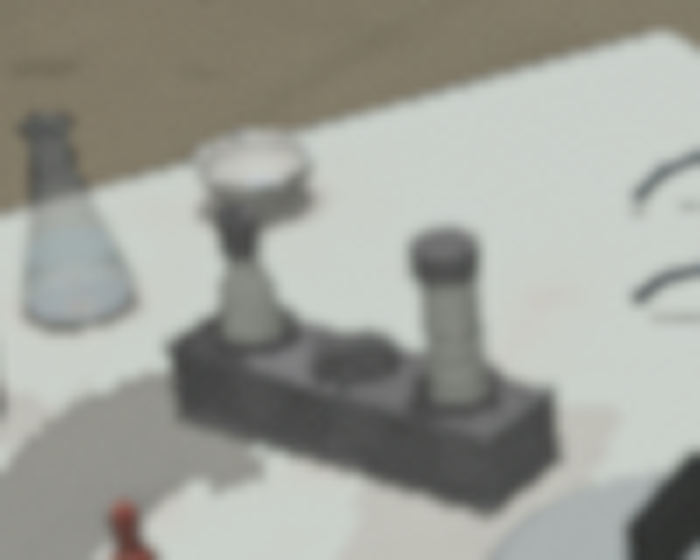

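The bottle stands upright in the far stand cup at about (245,290). Next is the left short tube at (0.510, -0.2235).

```bash
python3 -m creep '[[[-5,1,0,0,0,0,0.65],[-11,2,0,0,0,0,0.65],[-17,2,0,0,0,0,0.65],[-23,2,0,0,0,0,0.65],[-29,2,0,0,0,0,0.65],[-35,2,0,0,0,0,0.65],[-41,2,0,0,0,0,0.65],[-47,1.5,0,0,0,0,0.65],[-52,0.5,0,0,0,0,0.65],[-56.5,-0.1,0,0,0,0,0.65]]]' 40
python3 -m creep '[[[0,0,1,0,0,0,0.65],[0,0,3,0,0,0,0.65],[0,0,4,0,0,0,0.65],[0,0,4,0,0,0,0.65]]]' 40
python3 go.py 90 .510,-.2235,.18 .510,-.2235,.091
```

```text
t: 12.12
eef_pos: [0.5085, -0.225, 0.2193]
tool_rot: [-0.001, 0.707, 0.708, -0.001]
contact_force: [0.3, 0.3, -0.6]
gripper_width: 0.648
t: 12.62
eef_pos: [0.5095, -0.2222, 0.1796]
tool_rot: [-0.001, 0.706, 0.708, -0.001]
contact_force: [0.9, -0.3, 0.7]
gripper_width: 0.653
t 12.62 pos [ 0.5095 -0.2222  0.1796] theta 90.19 tilt [-0.16  0.05] F [ 0.9 -0.3  0.7] grip 0.653 q [ 0.03  0.35  0.33  1.91 -0.14  0.91  2.01]
.510,-.2235,.18 -> [-0.13  0.05 -0.04] [-0.0028 -0.0009  0.0034]
.510,-.2235,.091 -> [-0.14  0.08  8.86] [-0.0028 -0.0009  0.0034]
```

```bash
python3 -m creep '[[[-0.1,0.05,3,0,0,0,0.65],[-0.1,0.05,6,0,0,0,0.65],[-0.1,0.05,8,0,0,0,0.65],[-0.1,0.05,8.8,0,0,0,0.65],[-0.1,0.05,8.8,0,0,0,0.65],[-0.1,0.05,8.8,0,0,0,0.65]]]' 40
python3 -m creep '[[[0,0,0,0,0,0,0],[0,0,0,0,0,0,0],[0,0,0,0,0,0,0],[0,0,0,0,0,0,0],[0,0,0,0,0,0,0]]]' 40
python3 go.py 90 .510,-.2235,.25
```

```text
t: 13.38
eef_pos: [0.5114, -0.2245, 0.094]
tool_rot: [0.001, 0.706, 0.708, 0.0]
contact_force: [-0.7, -0.2, -0.9]
gripper_width: 0.648
t: 14.0
eef_pos: [0.5113, -0.2245, 0.0939]
tool_rot: [0.001, 0.706, 0.708, 0.0]
contact_force: [-0.5, 1.3, 6.9]
gripper_width: 0.37
t 14.0 pos [ 0.5113 -0.2245  0.0939] theta 90.12 tilt [ 0.09 -0.01] F [-0.5  1.3  6.9] grip 0.37 q [ 0.07  0.47  0.3   1.97 -0.2   0.73  2.06]
.510,-.2235,.25 -> [  0.1   -0.11 -15.61] [0.0015 0.0002 0.0021]
```

```bash
python3 -m creep '[[[0,0,-2,0,0,0,0],[0,0,-5,0,0,0,0],[0,0,-8,0,0,0,0],[0,0,-9,0,0,0,0],[-2.5,-2.5,-9,0,0,0,0],[-4.9,-5,-9,0,0,0,0],[-4.9,-5,-9,0,0,0,0],[-4.9,-5,-9,0,0,0,0],[-4.9,-5,-9,0,0,0,0]]]' 40
python3 go.py 90 .4603,-.2738,.13 .4603,-.2738,.094
python3 - <<'E'
from meas import *
p,d=bot.read_camera("scene"); cv2.imwrite("pics/scene6.png",p); crop(p,280,170,410,290,6,"pics/scene6c.png")
E
```

```text
t: 15.12
eef_pos: [0.4615, -0.2724, 0.1826]
tool_rot: [-0.0, 0.706, 0.709, 0.0]
contact_force: [-0.3, 0.0, -0.2]
gripper_width: 0.372
t 15.12 pos [ 0.4615 -0.2724  0.1826] theta 90.23 tilt [-0.02  0.03] F [-0.3  0.  -0.2] grip 0.372 q [ 0.12  0.31  0.36  1.96 -0.14  0.89  2.13]
.4603,-.2738,.13 -> [-0.14 -0.12  5.26] [-0.0003 -0.0005  0.004 ]
.4603,-.2738,.094 -> [-0.15 -0.11  8.86] [-0.0003 -0.0005  0.004 ]
```

View pics/scene6c.png

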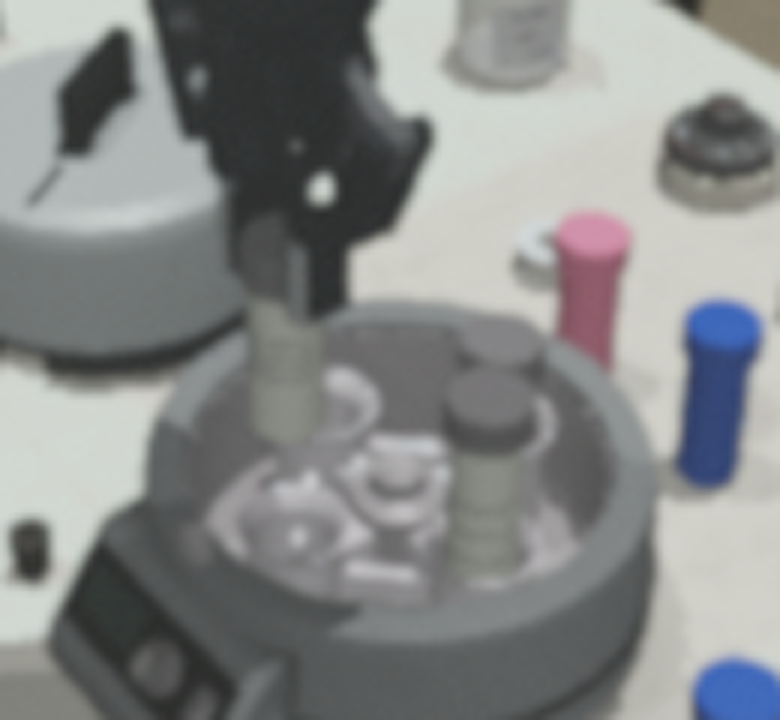

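The short tube hangs upright at about (285,360), above the empty front cup at (290,530). Lowering it.

```bash
python3 -m creep '[[[-0.1,-0.1,2,0,0,-0.002,0],[-0.1,-0.1,4,0,0,-0.002,0],[-0.1,-0.1,5,0,0,-0.002,0],[-0.1,-0.1,6,0,0,-0.002,0]]]' 40
python3 -m creep '[[[0,0,0.8,0,0,0,0],[0,0,1.6,0,0,0,0],[0,0,2.4,0,0,0,0],[0,0,2.8,0,0,0,0],[0,0,2.8,0,0,0,0]]]' 40
python3 go.py 90 .4603,-.2738,.094
```

```text
t: 15.68
eef_pos: [0.4602, -0.2742, 0.1227]
tool_rot: [0.0, 0.705, 0.709, 0.0]
contact_force: [-0.0, 0.1, -0.3]
gripper_width: 0.37
t: 16.3
eef_pos: [0.4597, -0.2744, 0.0948]
tool_rot: [-0.0, 0.706, 0.709, -0.0]
contact_force: [-0.1, 0.4, -0.6]
gripper_width: 0.365
t 16.3 pos [ 0.4597 -0.2744  0.0948] theta 90.24 tilt [-0.02  0.  ] F [-0.1  0.4 -0.6] grip 0.365 q [ 0.17  0.44  0.32  2.02 -0.21  0.71  2.19]
.4603,-.2738,.094 -> [0.06 0.06 0.08] [-0.0003 -0.0001  0.0042]
```

Perfect fit, no lateral force. I'll press it home, release and go to the tall tube in the stand.

```bash
python3 -m creep '[[[0,0,0.2,0,0,0,0],[0,0,0.3,0,0,0,0],[0,0,0.3,0,0,0,0]]]' 40
python3 -m creep '[[[0,0,-0.2,0,0,0,0.65],[0,0,-0.2,0,0,0,0.65],[0,0,-0.2,0,0,0,0.65],[0,0,-5,0,0,0,0.65],[0,0,-10,0,0,0,0.65],[0,0,-14,0,0,0,0.65],[0,0,-14,0,0,0,0.65]]]' 40
python3 go.py 90 .52,-.1,.23 .55,.1,.23 .5647,.2287,.23
```

```text
t: 16.68
eef_pos: [0.4608, -0.2748, 0.0939]
tool_rot: [0.001, 0.706, 0.709, 0.001]
contact_force: [-3.7, 1.7, 14.5]
gripper_width: 0.367
t: 17.55
eef_pos: [0.4615, -0.2755, 0.2351]
tool_rot: [0.003, 0.706, 0.709, 0.001]
contact_force: [0.1, 0.4, 0.0]
gripper_width: 0.653
t 17.55 pos [ 0.4615 -0.2755  0.2351] theta 90.23 tilt [ 0.34 -0.12] F [0.1 0.4 0. ] grip 0.653 q [ 0.1   0.25  0.38  1.91 -0.11  1.    2.11]
.52,-.1,.23 -> [17.52  5.92  0.5 ] [0.0059 0.0021 0.004 ]
.55,.1,.23 -> [37.51  9.    0.48] [0.0059 0.0021 0.004 ]
.5647,.2287,.23 -> [50.38 10.52  0.46] [0.0059 0.0021 0.004 ]
```

```bash
python3 -m creep '[[[5,2,0,0,0,0,0.65],[11,4,0,0,0,0,0.65],[17,6,0,0,0,0,0.65],[23,7,0,0,0,0,0.65],[29,8,0,0,0,0,0.65],[35,9,0,0,0,0,0.65],[41,10,0,0,0,0,0.65],[46,10.4,0,0,0,0,0.65],[50.3,10.5,0,0,0,0,0.65],[50.3,10.5,0.5,0,0,0,0.65]]]' 40
python3 -m creep '[[[0,0,2,0,0,0,0.65],[0,0,4,0,0,0,0.65],[0,0,4,0,0,0,0.65],[0,0,4,0,0,0,0.65]]]' 40
python3 go.py 90 .5647,.2287,.18 .5647,.2287,.1
```

```text
t: 18.8
eef_pos: [0.5612, 0.2339, 0.2254]
tool_rot: [-0.001, 0.703, 0.711, -0.0]
contact_force: [-0.5, -0.4, 0.7]
gripper_width: 0.65
t: 19.3
eef_pos: [0.5629, 0.2284, 0.1871]
tool_rot: [0.0, 0.706, 0.708, -0.0]
contact_force: [0.6, -0.2, -0.2]
gripper_width: 0.653
t 19.3 pos [0.5629 0.2284 0.1871] theta 90.19 tilt [-0.   -0.01] F [ 0.6 -0.2 -0.2] grip 0.653 q [-0.59  0.41  0.13  1.77 -0.06  0.96  1.14]
.5647,.2287,.18 -> [0.03 0.18 0.71] [-0.      0.0002  0.0033]
.5647,.2287,.1 -> [0.03 0.18 8.71] [-0.      0.0002  0.0033]
```

```bash
python3 -m creep '[[[0,0.12,3,0,0,0,0.65],[0,0.12,6,0,0,0,0.65],[0,0.12,8,0,0,0,0.65],[0,0.12,8.6,0,0,0,0.65],[0,0.12,8.6,0,0,0,0.65],[0,0.12,8.6,0,0,0,0.65]]]' 40
python3 -m creep '[[[0,0,0,0,0,0,0],[0,0,0,0,0,0,0],[0,0,0,0,0,0,0],[0,0,0,0,0,0,0],[0,0,0,0,0,0,0]]]' 40
python3 go.py 90 .5647,.2287,.1 
python3 -m creep '[[[0,0,-2,0,0,0,0],[0,0,-6,0,0,0,0],[0,0,-11,0,0,0,0],[0,0,-16,0,0,0,0],[0,0,-18,0,0,0,0],[0,0,-18,0,0,0,0],[0,0,-18,0,0,0,0]]]' 40
python3 go.py 90 .53,.1,.28 .53,-.1,.28 .51,-.2237,.28
python3 - <<'E'
from meas import *
p,d=bot.read_camera("scene"); cv2.imwrite("pics/scene7.png",p); crop(p,210,70,340,190,5,"pics/scene7c.png")
E
```

```text
t: 20.05
eef_pos: [0.5647, 0.2293, 0.1023]
tool_rot: [0.0, 0.706, 0.709, 0.001]
contact_force: [0.5, 0.0, 0.6]
gripper_width: 0.646
t: 20.68
eef_pos: [0.5646, 0.2292, 0.102]
tool_rot: [0.0, 0.706, 0.709, 0.001]
contact_force: [-0.1, 0.1, 5.5]
gripper_width: 0.369
t 20.68 pos [0.5646 0.2292 0.102 ] theta 90.23 tilt [0.09 0.04] F [-0.1  0.1  5.5] grip 0.369 q [-0.57  0.52  0.11  1.83 -0.08  0.79  1.16]
.5647,.2287,.1 -> [-0.05  0.01  0.2 ] [ 0.0016 -0.0007  0.004 ]
t: 21.55
eef_pos: [0.563, 0.2287, 0.2794]
tool_rot: [-0.0, 0.706, 0.709, -0.001]
contact_force: [1.2, -0.5, -0.9]
gripper_width: 0.373
t 21.55 pos [0.563  0.2287 0.2794] theta 90.25 tilt [-0.13 -0.06] F [ 1.2 -0.5 -0.9] grip 0.373 q [-0.6   0.33  0.14  1.67 -0.05  1.15  1.13]
.53,.1,.28 -> [-12.86  -3.36  -0.04] [-0.0022  0.0011  0.0043]
.53,-.1,.28 -> [-3.286e+01 -3.440e+00 -2.000e-02] [-0.0022  0.0011  0.0043]
.51,-.2237,.28 -> [-45.22  -5.5   -0.  ] [-0.0022  0.0011  0.0043]
```

View pics/scene7c.png

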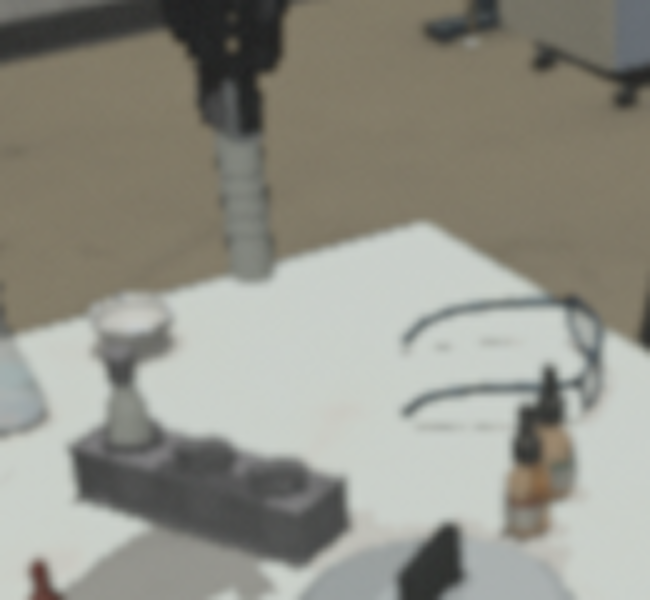

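The tall tube is held upright at about (245,200) and its stand cup is empty. Moving to the left rotor cup.

```bash
python3 -m creep '[[[-4,-1.5,0,0,0,0,0],[-10,-3,0,0,0,0,0],[-16,-3.4,0,0,0,0,0],[-22,-3.4,0,0,0,0,0],[-28,-3.4,0,0,0,0,0],[-34,-3.6,0,0,0,0,0],[-39,-4.5,0,0,0,0,0],[-43,-5.3,0,0,0,0,0],[-45.2,-5.5,0,0,0,0,0],[-45.2,-5.5,0,0,0,0,0]]]' 40
python3 -m creep '[[[0,0,3,0,0,0,0],[0,0,7,0,0,0,0],[0,0,9,0,0,0,0],[0,0,9,0,0,0,0],[0,0,9,0,0,0,0]]]' 40
python3 go.py 90 .51,-.2237,.19 .51,-.2237,.126
python3 - <<'E'
from meas import *
p,d=bot.read_camera("scene"); cv2.imwrite("pics/scene8.png",p); crop(p,280,170,410,290,6,"pics/scene8c.png")
E
```

```text
t: 22.85
eef_pos: [0.5095, -0.2249, 0.2797]
tool_rot: [-0.001, 0.707, 0.707, -0.001]
contact_force: [-0.4, -0.1, -0.1]
gripper_width: 0.37
t: 23.48
eef_pos: [0.5114, -0.2225, 0.1915]
tool_rot: [0.0, 0.705, 0.709, 0.0]
contact_force: [-0.4, 0.4, -1.0]
gripper_width: 0.368
t 23.48 pos [ 0.5114 -0.2225  0.1915] theta 90.3 tilt [0.04 0.  ] F [-0.4  0.4 -1. ] grip 0.368 q [-0.    0.34  0.37  1.9  -0.15  0.93  2.02]
.51,-.2237,.19 -> [-0.12 -0.14  0.15] [ 0.0006 -0.      0.0053]
.51,-.2237,.126 -> [-0.12 -0.14  6.55] [ 0.0006 -0.      0.0053]
```

View pics/scene8c.png

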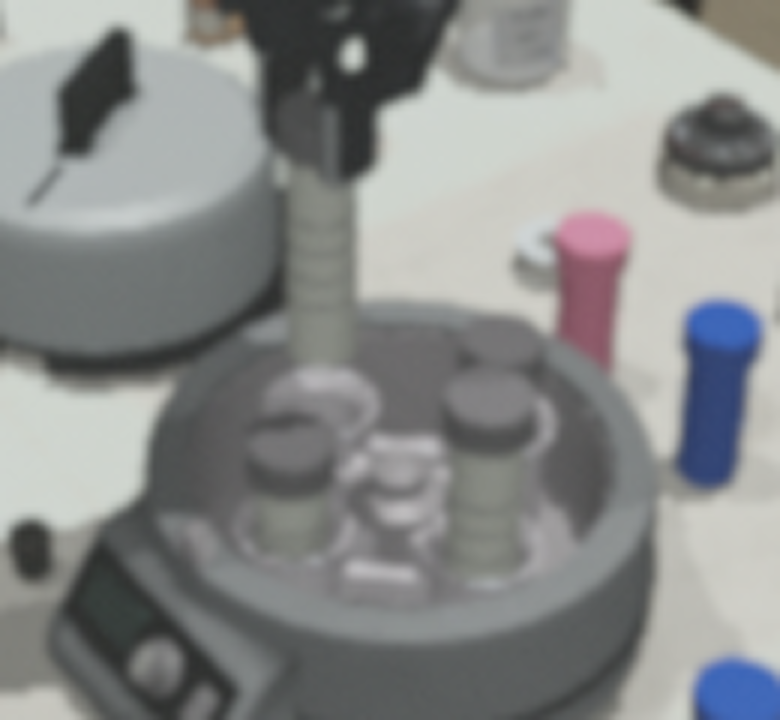

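The tube hangs at (320,280), above the left cup at (325,395), and the short tube is seated at (292,470).

```bash
python3 -m creep '[[[-0.12,-0.12,1.5,0,0,-0.004,0],[-0.12,-0.12,2.5,0,0,-0.004,0],[-0.12,-0.12,3.5,0,0,-0.004,0],[-0.12,-0.12,4.3,0,0,-0.004,0]]]' 40
python3 -m creep '[[[0,0,0.8,0,0,0,0],[0,0,1.5,0,0,0,0],[0,0,2.1,0,0,0,0],[0,0,2.1,0,0,0,0]]]' 40
python3 go.py 90 .51,-.2237,.126
```

```text
t: 24.02
eef_pos: [0.5093, -0.2244, 0.1471]
tool_rot: [-0.0, 0.704, 0.71, -0.0]
contact_force: [0.2, -0.2, 0.1]
gripper_width: 0.372
t: 24.52
eef_pos: [0.5094, -0.2244, 0.1267]
tool_rot: [-0.0, 0.704, 0.71, -0.0]
contact_force: [0.1, 0.6, 0.1]
gripper_width: 0.365
t 24.52 pos [ 0.5094 -0.2244  0.1267] theta 90.46 tilt [-0.03  0.  ] F [0.1 0.6 0.1] grip 0.365 q [ 0.03  0.43  0.35  1.95 -0.2   0.79  2.07]
.51,-.2237,.126 -> [0.07 0.06 0.07] [-0.0005 -0.0001  0.0081]
```

```bash
python3 -m creep '[[[0,0,0.15,0,0,0,0],[0,0,0.3,0,0,0,0],[0,0,0.3,0,0,0,0]]]' 40
python3 -m creep '[[[0,0,-0.2,0,0,0,0.65],[0,0,-0.2,0,0,0,0.65],[0,0,-0.2,0,0,0,0.65],[0,0,-5,0,0,0,0.65],[0,0,-10,0,0,0,0.65],[0,0,-12,0,0,0,0.65],[6,0,-12,0,0,0,0.65],[12,0,-12,0,0,0,0.65],[18,0,-12,0,0,0,0.65],[22,0,-12,0,0,0,0.65]]]' 40
python3 - <<'E'
from meas import *
for n in("scene","top"):
    p,d=bot.read_camera(n); cv2.imwrite(f"pics/{n}9.png",p); np.save(f"{n}9_d.npy",d)
    crop(p,*((280,190,420,310) if n=="scene" else (240,160,440,290)),5 if n=="scene" else 4,f"pics/{n}9c.png")
    P=cloud(n,d).reshape(-1,3); P=P[~np.isnan(P[:,0])]
    dy=.004 if n=="scene" else 0
    for k,g in {"short2":(.5603,-.2737,.117),"shortfront":(.46,-.2737,.117),"tallR":(.51,-.3237,.147),"tallL":(.51,-.2237,.147)}.items():
        r=disc(P,(g[0],g[1]-dy),g[2],.0165); print(n,k,r[0].round(4)+[0,dy],r[1],r[2].round(4))
E
```

```text
t: 24.9
eef_pos: [0.511, -0.2249, 0.1259]
tool_rot: [0.001, 0.704, 0.71, 0.001]
contact_force: [-1.8, 1.5, 10.9]
gripper_width: 0.371
t: 26.15
eef_pos: [0.5073, -0.0013, 0.2439]
tool_rot: [-0.0, 0.703, 0.711, 0.0]
contact_force: [0.4, -0.6, 0.4]
gripper_width: 0.651
scene short2 [ 0.5614 -0.2725] 118 0.1157
scene shortfront [ 0.4603 -0.2741] 140 0.1157
scene tallR [ 0.5111 -0.3233] 154 0.1454
scene tallL [ 0.5115 -0.2253] 125 0.1457
top short2 [ 0.5604 -0.2732] 95 0.1164
top shortfront [ 0.4596 -0.274 ] 100 0.1164
top tallR [ 0.5106 -0.3236] 101 0.1464
top tallL [ 0.5114 -0.2244] 103 0.1461
```

View pics/scene9c.png

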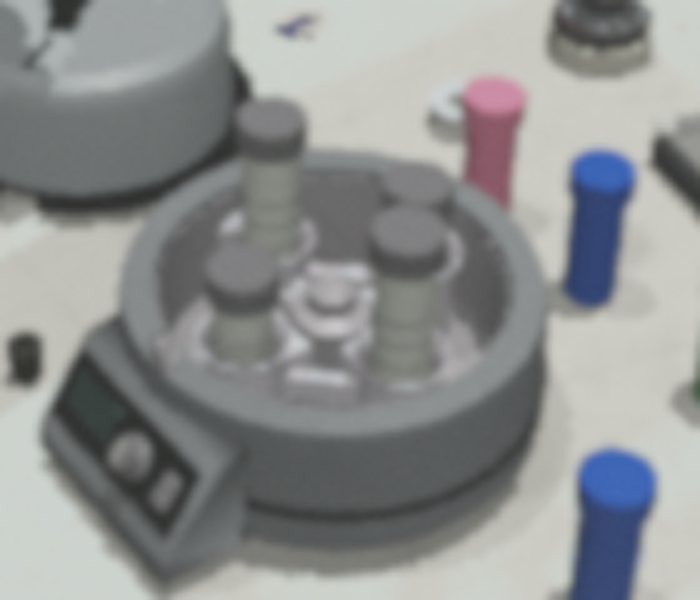

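View pics/top9c.png

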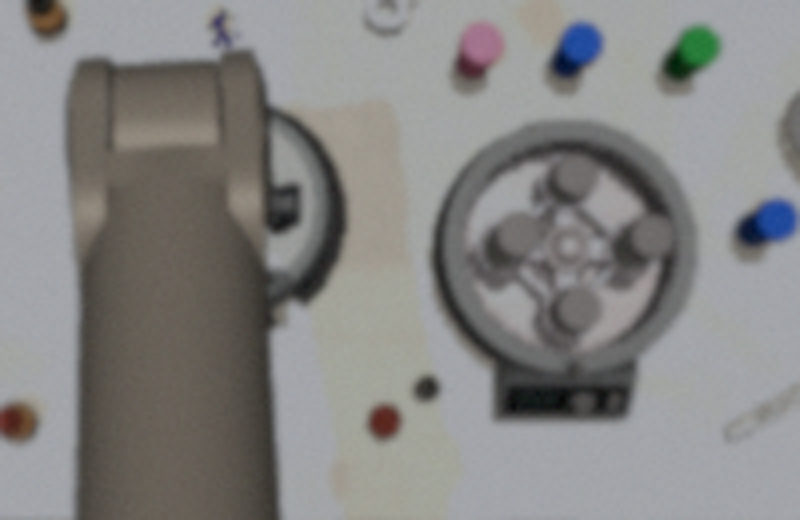

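All four tubes are seated: both shorts have their tops at 0.116 and both talls at 0.146, each pair opposite. Next I'll refine the lid pose and centrifuge yaw with overlays on the first pictures.

```bash
python3 - <<'E'
from meas import *
t=np.linspace(0,2*np.pi,300)
def ring(c,z,r): return np.c_[c[0]+r*np.cos(t),c[1]+r*np.sin(t),np.full(300,z)]
def rot(c,a,L): 
    a=np.radians(a); return [[c[0]+x*np.cos(a)-y*np.sin(a),c[1]+x*np.sin(a)+y*np.cos(a),z] for x,y,z in L]
def draw(im,n,L,b,f,col,closed=True):
    q=((proj(n,L)-b[:2]+.5)*f).astype(int); cv2.polylines(im,[q],closed,col,1)
for n,bl,bc in(("top",(255,175,335,250),(335,230,435,275)),("scene",(255,165,345,245),(280,250,350,310))):
    p=cv2.imread(f"pics/{n}1.png"); s=np.array([0,-.004 if n=="scene" else 0])
    f=8;im=cv2.resize(p[bl[1]:bl[3],bl[0]:bl[2]],None,fx=f,fy=f,interpolation=cv2.INTER_CUBIC)
    c=np.array([.539,-.0075])+s; a=32.5
    draw(im,n,ring(c,.083,.084),bl,f,(0,0,255)); draw(im,n,ring(c,.008,.097),bl,f,(0,255,0))
    draw(im,n,rot(c,a,[(.032,.007,.119),(-.032,.007,.119),(-.032,-.007,.119),(.032,-.007,.119)]),bl,f,(255,0,255))
    draw(im,n,rot(c,a,[(-.097,.012,.008),(-.08,.012,.008),(-.08,-.012,.008),(-.097,-.012,.008)]),bl,f,(255,0,0))
    draw(im,n,rot(c,a,[(-.032,0,.083),(-.08,0,.083)]),bl,f,(255,255,0))
    cv2.imwrite(f"pics/lid_{n}.png",im)
    im=cv2.resize(p[bc[1]:bc[3],bc[0]:bc[2]],None,fx=f,fy=f,interpolation=cv2.INTER_CUBIC)
    c=np.array([.510,-.2735])+s
    for a,col in((-3,(255,0,0)),(0,(0,0,255)),(3,(0,255,0))):
        draw(im,n,rot(c,a,[(-.09,0,.084),(-.0935,0,.099)]),bc,f,col); draw(im,n,rot(c,a,[(-.132,.06,.015),(-.132,-.06,.015)]),bc,f,col)
        draw(im,n,rot(c,a,[(-.0935,.006,.084),(-.0935,-.006,.084)]),bc,f,col)
    cv2.imwrite(f"pics/key_{n}.png",im)
E
```

```text
(no output)
```

View pics/lid_top.png

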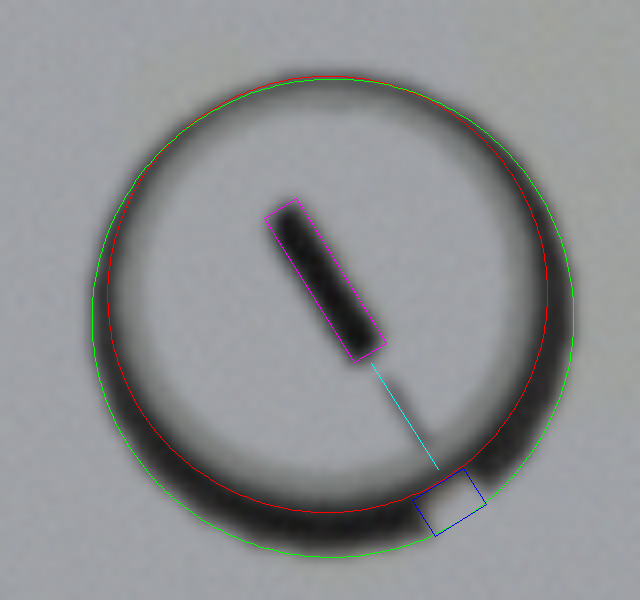

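View pics/lid_scene.png

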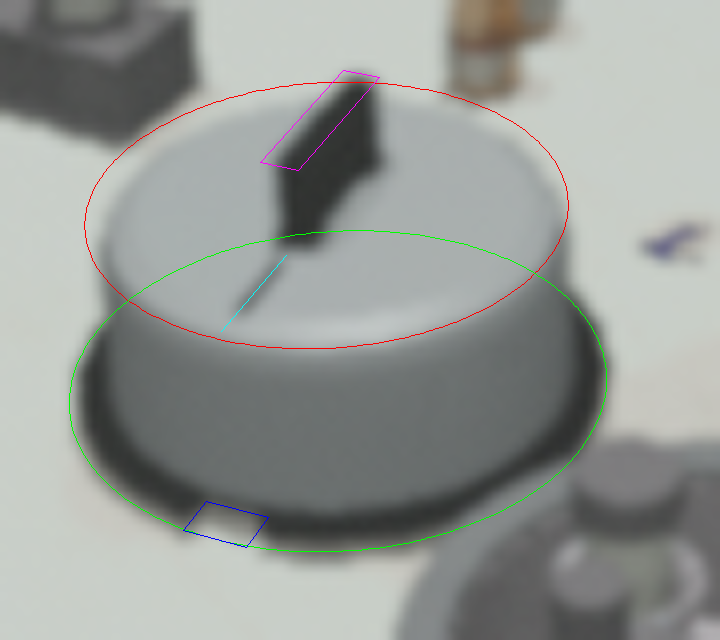

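View pics/key_top.png

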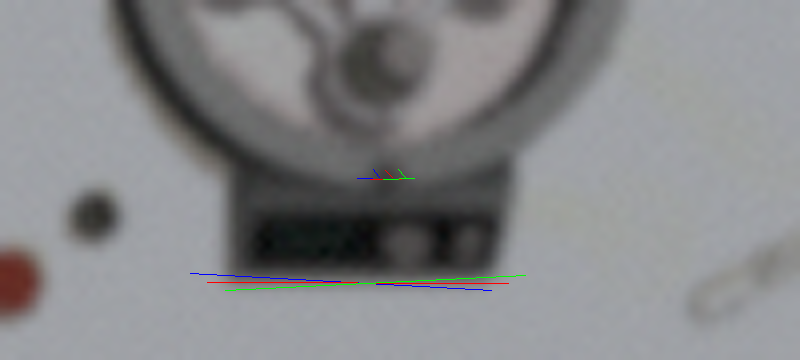

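View pics/key_scene.png

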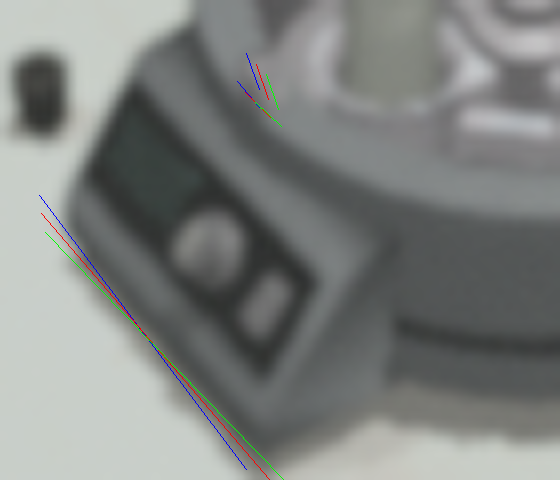

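Yaw of the centrifuge is about 0, since the panel edge and key match the red overlay. The lid is at about (0.540, -0.0075), yaw about 31°, with the notch toward the lower right at (450,500). I'll approach the bar with the jaws across it.

```bash
python3 go.py 121 .540,-.0075,.17 .540,-.0075,.089
```

```text
t 26.25 pos [0.5075 0.0011 0.2437] theta 90.94 tilt [-0.03  0.11] F [ 0.8 -0.8 -0.8] grip 0.65 q [-0.35  0.19  0.26  1.95 -0.06  1.01  1.52]
.540,-.0075,.17 -> [-0.93  3.24  7.37] [-0.     -0.002  -0.5247]
.540,-.0075,.089 -> [-0.95  3.24 15.47] [-0.     -0.002  -0.5247]
```

```bash
python3 -m creep '[[[-0.9,3.2,0,0,0,-0.17,0.5],[-0.9,3.2,3,0,0,-0.34,0.5],[-0.9,3.2,6,0,0,-0.5,0.5],[-0.9,3.2,7.4,0,0,-0.525,0.5],[-0.9,3.2,7.4,0,0,-0.525,0.5],[-0.9,3.2,7.4,0,0,-0.525,0.5]]]' 80
python3 go.py 121 .540,-.0075,.17 .540,-.0075,.089
python3 - <<'E'
from meas import *
for n in("scene","top"):
    p,d=bot.read_camera(n); cv2.imwrite(f"pics/{n}10.png",p); 
    crop(p,245,130,355,240,5,f"pics/{n}10c.png")
E
```

```text
t: 27.0
eef_pos: [0.5406, -0.0133, 0.171]
tool_rot: [0.001, 0.497, 0.868, 0.0]
contact_force: [-0.4, 0.5, 0.7]
gripper_width: 0.501
t 27.0 pos [ 0.5406 -0.0133  0.171 ] theta 120.43 tilt [0.1  0.01] F [-0.4  0.5  0.7] grip 0.501 q [-0.25  0.33  0.19  1.95 -0.08  0.87  2.09]
.540,-.0075,.17 -> [0.54 0.24 0.1 ] [ 0.0015  0.0008 -0.0099]
.540,-.0075,.089 -> [0.54 0.23 8.2 ] [ 0.0015  0.0008 -0.0099]
```

View pics/scene10c.png

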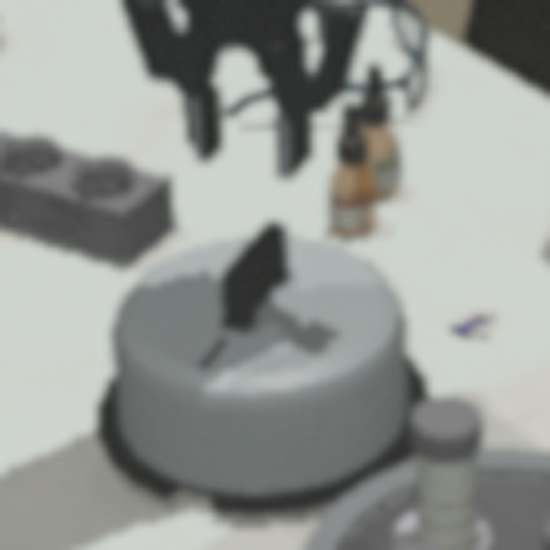

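The open fingers at (205,130) and (290,150) straddle the bar at (255,275). Correcting and going down.

```bash
python3 -m creep '[[[0.5,0.2,2,0,0,-0.01,0.5],[0.5,0.2,4,0,0,-0.01,0.5],[0.5,0.2,4,0,0,-0.01,0.5],[0.5,0.2,4,0,0,-0.01,0.5]]]' 80
python3 go.py 121 .540,-.0075,.089
```

```text
t: 27.6
eef_pos: [0.5397, -0.0078, 0.1311]
tool_rot: [0.001, 0.492, 0.871, 0.0]
contact_force: [1.4, -0.1, 0.9]
gripper_width: 0.5
t 27.6 pos [ 0.5397 -0.0078  0.1311] theta 121.1 tilt [0.09 0.01] F [ 1.4 -0.1  0.9] grip 0.5 q [-0.24  0.38  0.18  1.98 -0.09  0.78  2.1 ]
.540,-.0075,.089 -> [0.02 0.04 4.21] [0.0014 0.0007 0.0017]
```

```bash
python3 -m creep '[[[0,0,1.5,0,0,0,0.5],[0,0,3,0,0,0,0.5],[0,0,4.1,0,0,0,0.5],[0,0,4.1,0,0,0,0.5]]]' 80
python3 -m creep '[[[0,0,0,0,0,0,0],[0,0,0,0,0,0,0],[0,0,0,0,0,0,0],[0,0,0,0,0,0,0],[0,0,0,0,0,0,0],[0,0,0,0,0,0,0]]]' 80
python3 go.py 121 .540,-.0075,.089
```

```text
t: 28.1
eef_pos: [0.5381, -0.008, 0.0877]
tool_rot: [-0.001, 0.492, 0.871, -0.001]
contact_force: [-0.5, 0.2, 1.6]
gripper_width: 0.503
t: 28.85
eef_pos: [0.5396, -0.008, 0.0895]
tool_rot: [0.001, 0.492, 0.871, 0.0]
contact_force: [0.6, -1.0, 4.6]
gripper_width: 0.148
t 28.85 pos [ 0.5396 -0.008   0.0895] theta 121.11 tilt [0.07 0.  ] F [ 0.6 -1.   4.6] grip 0.148 q [-0.23  0.44  0.16  2.01 -0.11  0.7   2.11]
.540,-.0075,.089 -> [0.02 0.06 0.05] [0.0011 0.0006 0.0019]
```

Gripped. Lifting straight up.

```bash
python3 -m creep '[[[0,0,-2,0,0,0,0],[0,0,-5,0,0,0,0],[0,0,-9,0,0,0,0],[0,0,-13,0,0,0,0],[0,0,-17,0,0,0,0],[0,0,-19,0,0,0,0],[0,0,-19,0,0,0,0],[0,0,-19,0,0,0,0]]]' 80
python3 go.py 90 .540,-.0075,.28 .51,-.2735,.28
```

```text
t: 29.85
eef_pos: [0.5377, -0.0077, 0.2772]
tool_rot: [-0.001, 0.491, 0.871, -0.001]
contact_force: [0.2, -0.6, -3.8]
gripper_width: 0.153
t 29.85 pos [ 0.5377 -0.0077  0.2772] theta 121.14 tilt [-0.19 -0.01] F [ 0.2 -0.6 -3.8] grip 0.153 q [-0.27  0.21  0.2   1.84 -0.05  1.1   2.06]
.540,-.0075,.28 -> [-0.1   0.2  -0.28] [-0.0033 -0.0007  0.5436]
.51,-.2735,.28 -> [-21.32 -16.12  -0.27] [-0.0033 -0.0007  0.5436]
```

```bash
python3 -m creep '[[[-3,-2,0,0,0,0.1,0],[-7,-5,0,0,0,0.2,0],[-11,-8,0,0,0,0.3,0],[-15,-11,0,0,0,0.4,0],[-19,-14,0,0,0,0.5,0],[-21.3,-16.1,0,0,0,0.543,0],[-21.3,-16.1,0,0,0,0.543,0],[-21.3,-16.1,0,0,0,0.543,0],[-21.3,-16.1,0,0,0,0.543,0]]]' 80
python3 go.py 90 .51,-.2735,.28
python3 - <<'E'
from meas import *
e=bot.get_obs()["eef_pos"]
for n in("scene","top"):
    p,d=bot.read_camera(n); cv2.imwrite(f"pics/{n}11.png",p); np.save(f"{n}11_d.npy",d)
    crop(p,*((270,130,420,310) if n=="scene" else (320,150,460,290)),4,f"pics/{n}11c.png")
E
```

```text
t: 30.98
eef_pos: [0.5114, -0.2722, 0.2784]
tool_rot: [-0.001, 0.706, 0.708, -0.0]
contact_force: [-0.1, 0.5, -3.4]
gripper_width: 0.142
t 30.98 pos [ 0.5114 -0.2722  0.2784] theta 90.11 tilt [-0.05  0.05] F [-0.1  0.5 -3.4] grip 0.142 q [ 0.04  0.29  0.43  1.76 -0.13  1.12  2.08]
.51,-.2735,.28 -> [-0.13 -0.14 -0.16] [-0.0009 -0.0008  0.0019]
```

View pics/scene11c.png

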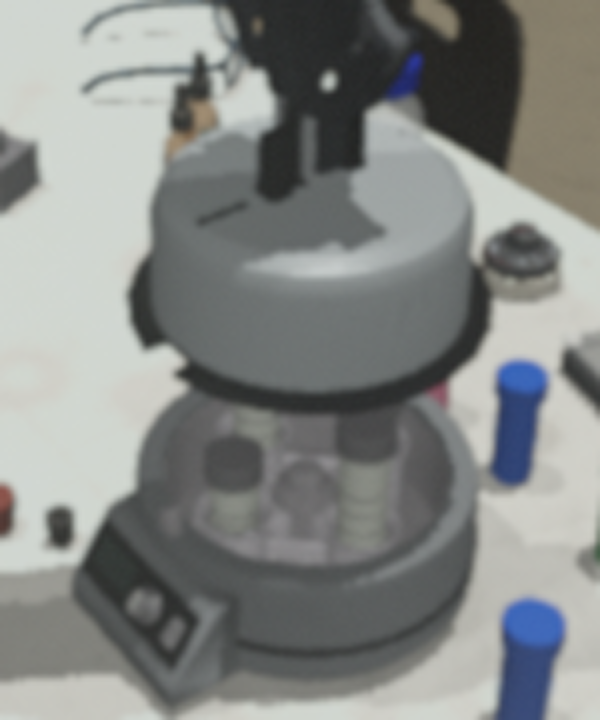

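View pics/top11c.png

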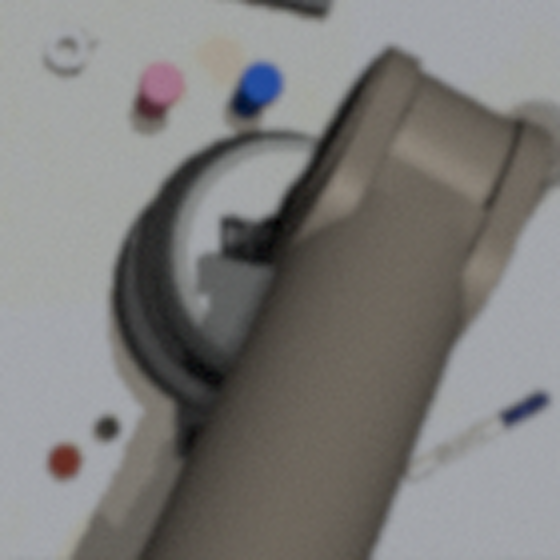

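The lid hangs level with its notch at about (165,360) toward the panel, and the tubes below are undisturbed. An overlay will show whether the lid's centre matches the TCP.

```bash
python3 - <<'E'
from meas import *
t=np.linspace(0,2*np.pi,300)
def ring(c,z,r): return np.c_[c[0]+r*np.cos(t),c[1]+r*np.sin(t),np.full(300,z)]
n="scene"; p=cv2.imread("pics/scene11.png"); b=(295,165,405,255); f=7
im=cv2.resize(p[b[1]:b[3],b[0]:b[2]],None,fx=f,fy=f,interpolation=cv2.INTER_CUBIC)
for dx,col in((0,(0,0,255)),(-.004,(0,255,0)),(.004,(255,0,0))):
    c=np.array([.5108+dx,-.2728-.004])
    for L in(ring(c,.189+.008,.097),ring(c,.189+.065,.084)):
        q=((proj(n,L)-b[:2]+.5)*f).astype(int); cv2.polylines(im,[q],True,col,1)
    L=[[c[0]-.097,c[1]+.012,.197],[c[0]-.08,c[1]+.012,.197],[c[0]-.08,c[1]-.012,.197],[c[0]-.097,c[1]-.012,.197]]
    q=((proj(n,L)-b[:2]+.5)*f).astype(int); cv2.polylines(im,[q],True,col,1)
cv2.imwrite("pics/lid11ov.png",im)
E
```

```text
(no output)
```

View pics/lid11ov.png

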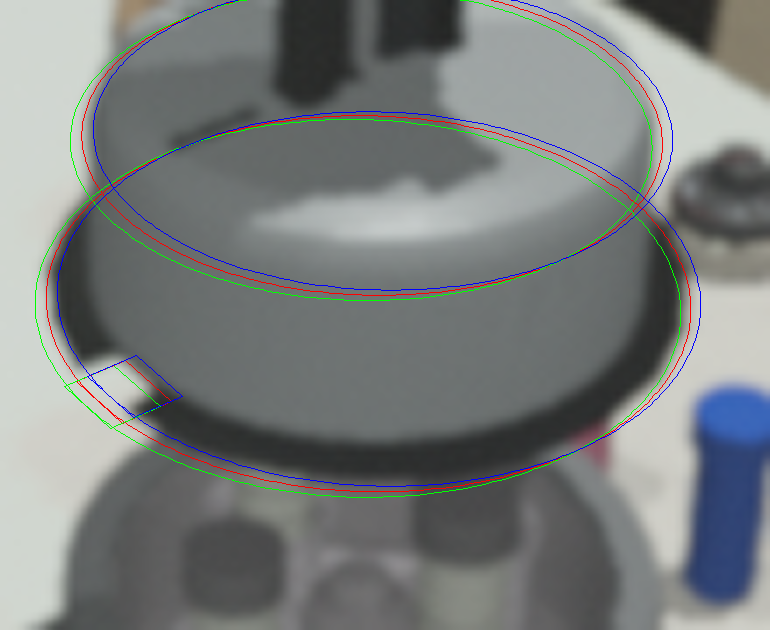

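```bash
python3 -m creep '[[[-0.12,-0.1,1.5,0,0,0.002,0],[-0.12,-0.1,3,0,0,0.002,0],[-0.12,-0.1,5,0,0,0.002,0],[-0.12,-0.1,7,0,0,0.002,0],[-0.12,-0.1,8,0,0,0.002,0],[-0.12,-0.1,8,0,0,0.002,0],[-0.12,-0.1,8,0,0,0.002,0]]]' 80
python3 go.py 90 .5105,-.2737,.1655
python3 - <<'E'
from meas import *
p,d=bot.read_camera("scene"); cv2.imwrite("pics/scene12.png",p); crop(p,280,180,410,310,6,"pics/scene12c.png")
E
python3 go.py 90 .5105,-.2737,.1655
```

```text
t: 31.95
eef_pos: [0.5107, -0.2748, 0.1995]
tool_rot: [0.0, 0.708, 0.706, 0.0]
contact_force: [0.7, -0.6, -2.0]
gripper_width: 0.15
t 31.95 pos [ 0.5107 -0.2748  0.1995] theta 89.89 tilt [ 0.05 -0.02] F [ 0.7 -0.6 -2. ] grip 0.15 q [ 0.06  0.37  0.41  1.84 -0.18  0.96  2.12]
.5105,-.2737,.1655 -> [ 0.11 -0.02  3.4 ] [ 0.0009  0.0003 -0.0019]
t 32.0 pos [ 0.5107 -0.2749  0.1997] theta 89.89 tilt [ 0.07 -0.03] F [-0.7 -0.2 -3. ] grip 0.151 q [ 0.06  0.37  0.41  1.84 -0.18  0.96  2.12]
.5105,-.2737,.1655 -> [ 0.12 -0.03  3.42] [ 0.0013  0.0005 -0.0019]
```

View pics/scene12c.png

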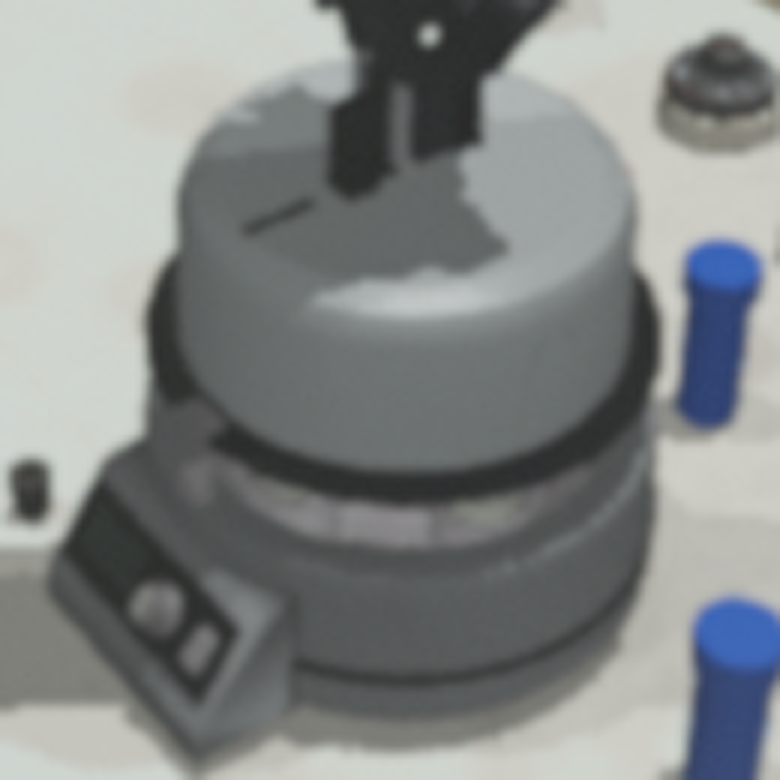

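The lid is level above the rim and the notch at (200,420) lines up with the key. Lowering in small steps and watching the force.

```bash
python3 -m creep '[[[0.1,0,0.6,0,0,-0.002,0],[0.1,0,1.2,0,0,-0.002,0],[0.1,0,1.8,0,0,-0.002,0],[0.1,0,1.8,0,0,-0.002,0]]]' 80
python3 -m creep '[[[0,0,0.4,0,0,0,0],[0,0,0.8,0,0,0,0],[0,0,0.8,0,0,0,0]]]' 80
python3 go.py 90 .5105,-.2737,.1655
```

```text
t: 32.5
eef_pos: [0.5098, -0.2734, 0.1803]
tool_rot: [-0.001, 0.707, 0.707, -0.0]
contact_force: [-0.2, 0.2, -2.1]
gripper_width: 0.145
t: 32.88
eef_pos: [0.51, -0.2735, 0.1726]
tool_rot: [-0.0, 0.707, 0.707, -0.0]
contact_force: [0.6, -0.7, -2.9]
gripper_width: 0.148
t 32.88 pos [ 0.51   -0.2735  0.1726] theta 90.01 tilt [-0.04  0.01] F [ 0.6 -0.7 -2.9] grip 0.148 q [ 0.07  0.4   0.4   1.87 -0.19  0.91  2.14]
.5105,-.2737,.1655 -> [-0.02  0.05  0.71] [-0.0007 -0.0002  0.0002]
```

```bash
python3 -m creep '[[[0,0,0.3,0,0,0,0],[0,0,0.5,0,0,0,0],[0,0,0.65,0,0,0,0],[0,0,0.65,0,0,0,0]]]' 80
python3 -m creep '[[[0,0,0.15,0,0,0,0],[0,0,0.15,0,0,0,0]]]' 80
python3 go.py 90 .5105,-.2737,.1655
```

```text
t: 33.38
eef_pos: [0.5102, -0.2736, 0.1664]
tool_rot: [-0.0, 0.707, 0.707, -0.0]
contact_force: [-0.8, 0.2, -3.1]
gripper_width: 0.149
t: 33.62
eef_pos: [0.5104, -0.2738, 0.1655]
tool_rot: [0.0, 0.707, 0.707, 0.0]
contact_force: [-2.0, 1.8, 2.8]
gripper_width: 0.153
t 33.62 pos [ 0.5104 -0.2738  0.1655] theta 90.0 tilt [0.03 0.  ] F [-2.   1.8  2.8] grip 0.153 q [ 0.08  0.41  0.4   1.88 -0.2   0.89  2.14]
.5105,-.2737,.1655 -> [0.01 0.01 0.  ] [ 0.0005 -0.      0.    ]
```

Contact comes exactly at the seated height (0.1655). I'll release, rise and check.

```bash
python3 -m creep '[[[0,0,0.1,0,0,0,0],[0,0,0.1,0,0,0,0]]]' 80
python3 -m creep '[[[0,0,-0.1,0,0,0,0.5],[0,0,-0.1,0,0,0,0.5],[0,0,-0.1,0,0,0,0.5],[0,0,-0.1,0,0,0,0.5],[0,0,-5,0,0,0,0.5],[0,0,-10,0,0,0,0.5],[6,0,-12,0,0,0,0.5],[12,0,-12,0,0,0,0.5],[18,0,-12,0,0,0,0.5],[24,0,-12,0,0,0,0.5]]]' 80
python3 -m creep '[[[6,0,0,0,0,0,0.5],[12,0,0,0,0,0,0.5],[18,0,0,0,0,0,0.5],[18,0,0,0,0,0,0.5]]]' 
python3 - <<'E'
from meas import *
for n in("scene","top"):
    p,d=bot.read_camera(n); cv2.imwrite(f"pics/{n}13.png",p)
    crop(p,*((275,180,415,310) if n=="scene" else (330,165,440,275)),5,f"pics/{n}13c.png")
    if n=="scene": crop(p,205,120,305,190,6,"pics/scene13s.png")
    P=cloud(n,d).reshape(-1,3);P=P[~np.isnan(P[:,0])]; dy=-.004 if n=="scene" else 0
    m=np.hypot(P[:,0]-.5105,P[:,1]+.2737-dy)<.068
    S=P[m&(abs(P[:,2]-.159)<.015)]; A=np.c_[S[:,:2]-[.5105,-.2737+dy],np.ones(len(S))]; k=np.linalg.lstsq(A,S[:,2],rcond=None)[0]
    print(n,"lid top z",np.median(S[:,2]).round(4),"slopes deg",np.degrees(k[:2]).round(2),len(S))
    B=P[m&(P[:,2]>.178)]; print("bar",B.mean(0).round(4)-[0,dy,0],np.percentile(B[:,2],90)); v=np.linalg.svd(B[:,:2]-B[:,:2].mean(0))[2][0]; print(np.degrees(np.arctan2(v[1],v[0])))
E
python3 go.py 90 .5,.2,.3
```

```text
t: 33.88
eef_pos: [0.5104, -0.2737, 0.1655]
tool_rot: [0.0, 0.707, 0.707, 0.0]
contact_force: [-4.5, 2.9, 12.1]
gripper_width: 0.15
t: 35.12
eef_pos: [0.51, -0.0317, 0.2842]
tool_rot: [0.0, 0.707, 0.707, 0.0]
contact_force: [-0.2, -0.5, 0.1]
gripper_width: 0.498
t: 35.62
eef_pos: [0.5093, 0.1523, 0.2837]
tool_rot: [-0.001, 0.704, 0.71, 0.0]
contact_force: [-0.2, -1.2, 0.8]
gripper_width: 0.504
scene lid top z 0.1572 slopes deg [0.32 0.45] 1667
bar [ 0.5094 -0.2739  0.1883] 0.19374096409110747
178.87718964749595
top lid top z 0.1576 slopes deg [-0.08  0.01] 1571
bar [ 0.5114 -0.2713  0.1922] 0.19579797768791982
-179.66234338748708
t 35.73 pos [0.5101 0.1464 0.2837] theta 90.08 tilt [-0.02 -0.04] F [-0.2 -0.9  0.9] grip 0.5 q [-0.55  0.19  0.18  1.85 -0.04  1.11  1.21]
.5,.2,.3 -> [ 5.36 -1.   -1.63] [-0.0004  0.0007  0.0015]
```

View pics/scene13c.png

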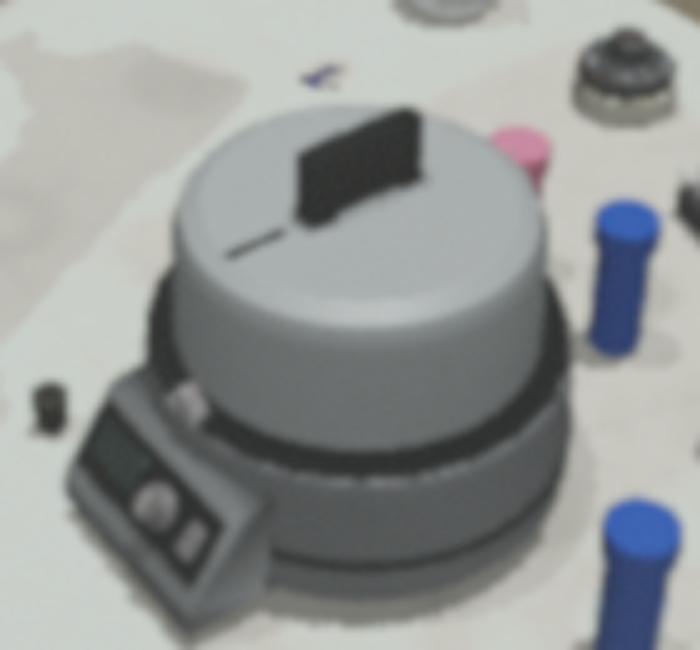

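View pics/top13c.png

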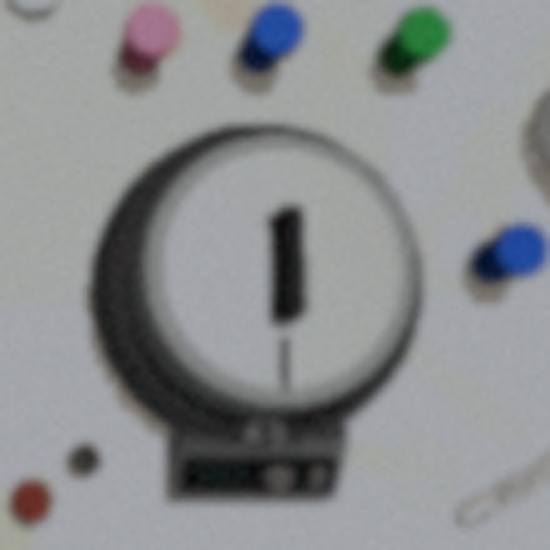

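View pics/scene13s.png

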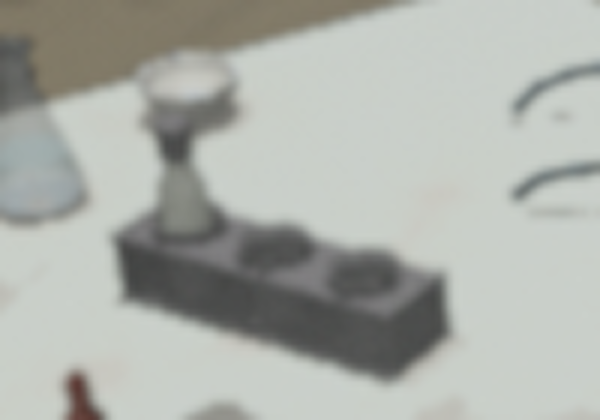

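The lid lies flat: top at 0.158 against 0.159 expected, tilt about 0. The key shows in the notch at about (187,403), the bottle stands upright in the stand at (190,190), and the robot is clear.

```bash
python3 -c "
from station import bot
print(bot.hand_in())"
```

```text
the job is handed in; nothing more can be done
None
```

The job is done and handed in at about 36 s of the 115 s. No verdict was reported.

- **Moves:** I put the bottle in the free end cup of the stand. The left short tube went into the cup the bottle left, opposite the other short tube. The stand's tall tube went into the left cup, opposite the other tall tube. I then gripped the lid by its bar, turned it about 31° and lowered it onto the rim.
- **Tubes:** before the lid went on, both short tubes had their tops at about 0.116 m and both tall tubes at about 0.146 m. Expected heights are 0.117 m and 0.147 m, so all four are fully down.
- **Lid:** its top is at 0.158 m against 0.159 m expected. The top camera shows tilt under 0.1°, the scene camera up to 0.5°. The key shows in the notch.
- **Bottle:** it stands upright in the stand.
- **Disagreement:** the scene camera read y about 4 mm too low compared with the top camera and the arm. I corrected for that, and the fits went in with only small side forces. No check failed.

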